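# Turn over a brittle arc chute and refit it on its breaker pole

## Task

The brittle ceramic arc chute lies on the bench with its open mouth up. Turn it over: stand it on one end on the rubber mat, let go of it, take it again, and set it mouth down on the deck of the pole unit, then slide it along the deck until it gently touches the stop, squarely and without overhanging the deck's sides, and let go. Grip it lightly, do not knock, press or drop it, and leave the other things on the bench alone.

Things in the scene. Friction and masses are not known exactly. Their poses are not given: they have to be found in the camera images.
- chute: Arc chute: cream ceramic box 72 mm long (its x), 44 mm wide (its y, the width to grip, on its two plain flat sides), 56 mm high (its z), 0.22 to 0.42 kg, origin and balance at its middle. Both ends alike: either may face mat or stop. Starts mouth up. Brittle: cracks if the two fingers' forces add up to over 100 N (50 N of grip), or if bench, mat or pole unit press it with over 40 N: touch at 5 mm/s, with a force stop.
- chute_mouth (a point): Middle of the chute's open mouth, 28 mm from its middle along its z (z points out of the mouth); steel plates show inside. The opposite face is closed, with four dark slots. The chute turns 90 degrees about its y when it is taken with the tool leaning about 45 degrees one way along the plane of its flat sides and the tool is then leant as far the other way, 90 degrees in all; the half turn needs two such grasps.
- pole: Pole unit: a fixed white moulded block with a flat level deck on top. Origin on the bench. Deck 40 mm above the bench, 60 mm wide (y from -30 to 30 mm), from x = -60 to x = 50 mm. Its x points along the deck to the stop. Fully home, the chute's middle is at x = 0, y = 0, 68 mm above the bench, with its length along x.
- stop: Stop: a rigid white upright plate fixed on the pole unit, 60 mm wide, 12 mm thick, 36 mm high above the deck (a low steel piece on its top edge brings it to 39.5 mm). Origin on the deck at the middle of the foot of the face that the chute must touch (pole unit x = 36 mm); its x points away from the chute, into the plate.
- mat: Black rubber mat 160 mm (x) by 150 mm (y), 4 mm thick, fixed on the bench and clear. Origin at the centre of its underside.
- table: The bench: flat grey top at height 0.
- screwdriver: Bystander: black-handled screwdriver, 170 mm, lying beyond the mat.
- busbar: Bystander: flat copper bar 120 x 30 x 8 mm.
- breakers: Bystander: white block of three small breakers, 70 x 54 mm, 69 mm high. Origin under its centre.
- contactor: Bystander: black and grey contactor, 75 x 55 mm, 60 mm high. Origin under its centre.
- fuse: Bystander: white fuse with steel end plates, 117 x 44 mm, 40 mm high. Origin under its centre.
- meter: Bystander: black hand meter lying flat, 160 x 80 mm, 39 mm high. Origin under its centre.
- tray: Bystander: grey open tray 180 x 130 mm, 45 mm high. Origin under its centre.
There are look-alikes about, which are no part of the job. What is shaped like the chute but pink is not meant.

How it is judged:
By the outcome, as a careful person would: the job done as asked, in the order asked, and still so for the second after the job is handed in, with the robot touching nothing.
It also fails if it takes over 64 s, if anything falls off the work surface, if the arm or the gripper's body presses on something with over 40 N, if the wrist force passes 120 N, or if a joint passes its speed limit or range.

## Robot

A 6-joint arm with a two-finger parallel gripper is mounted at the origin on the work surface. World frame = base frame: x ahead of the robot, y to its left, z up, the work surface at z = 0. Lengths are in m, angles in degrees, forces in N, time in s.
With the tool pointing down it reaches from about 0.35 to 0.875 m from the base axis. Payload 4.2 kg.
Tool frame: the origin (TCP) lies midway between the tips of the shut fingers; the grasp point (between the pads) lies 19 mm behind it; z points along the fingers, y is the direction in which the jaws open and shut (so a half turn about z gives the same grasp; the last joint's range is limited). The gripper opens to 87 mm and grips with 3 to 60 N. Pads are 19 mm wide; open, the fingers measure 117 mm over their backs; the gripper's body (75 mm by 190 mm) begins 51 mm behind the grasp point.
Start: joints at [78.931, 22.042, 0.453, 0, -68.411, -14.817], TCP at [0.273, 0.562, 0.223] pointing down, gripper open.
Joint ranges: [-179.83, 179.83], [-69.29, 118.12], [-61.27, 80.66], [-181.25, 117.63], [-171.15, -9.14], [-177.46, 177.46]. Speed limits (degrees/s): [159.86, 159.86, 180, 180, 180, 180].

## Interface

Orientations are given as a 3x3 rotation matrix whose columns are the frame's x, y, z axes.
In Python, from station import sense, capture, get_calibration, finish_job, spot_in, spot_point gives the robot as it stands.
- The arm moves only by the shell command python3 -m inch 'ROWS'. ROWS is JSON, a list of rows, each an object with "fingers": the finger opening in cm, from 0 to 8.7; "delta_pos": the shift along the tool's x, y, z in cm, a list of three; "spin": the turn about the tool's z in degrees. In form: [{"fingers": fingers, "delta_pos": [dx, dy, dz], "spin": spin}, ...]. A call has 1 to 20 rows; each row is the pose to reach, as a shift and turn from the pose commanded when the call began, along the tool's axes at that moment; what a row does not reach only later rows make up. A row lasts 1/10 s, in which the tool goes at most 50 mm and 8.59 degrees, less where a joint would pass 70% of its speed; a pose out of reach is approached as far as the arm can. A call with a gripper value outside its range is refused whole. The fingers move at their own pace and stop on an object; the grip force is fixed at half the most. Time passes only in rows, so rows that repeat a pose let the fingers close. It gives the time, the measured TCP pose, the force and the opening at its end, in the units of the state.
- sense(): the state, without advancing time (a new reading comes with each control period).
- capture(name): name is "scene" or "top" or "wrist"; returns the picture (420x560x3 uint8, red, green, blue); there is no depth.
- get_calibration(name): a dict with "K" (3x3 intrinsics, pixels), "dist" ([k1, k2, p1, p2, k3] as OpenCV has them; the pictures are not rectified), "T" (4x4, takes a point from camera to world coordinates). Camera axes: x right, y up, looking along -z (the intrinsics and any distortion apply to the point x, -y, -z); pixel columns grow to the right and rows downward; lengths in m; the calibration is good to about 2 mm. A picture is of the moment at which its call begins: read the wrist's pose just before it. get_calibration takes no time and is no camera call; for the wrist camera it gives the pose at the moment of the call.
- finish_job(): hands the job in, once; it reports no verdict.
Trained networks look in the newest picture that a camera, given by its name, has taken for a name from the list of things; names that differ only in an ending like _2 or _b are one class to them, and where a whole thing is asked for, a point or a joint stands for the part that bears it (a point fixed in the world has none). Each returns a list of dicts, best first, with "conf" (0 to 1); they miss things now and then, are a little off and sometimes report something else, mostly with a low value. They report only what shows in the picture. A call takes as long as a camera call. They do not tell look-alikes from the thing itself.
- spot_in(camera, target): "extent" ([left, top, right, bottom] as shares, 0 to 1, of the picture: columns of its width, rows of its height, round what is visible of it).
- spot_point(camera, target): "location" ([column, row] as shares, 0 to 1, of the picture: columns of its width, rows of its height: a listed point, or the origin of a listed thing).
The state is a dict: "time_s": time; "joints": joint angles; "joint_velocities": joint speeds; "effort": joint torques, N m; "tcp_pos": TCP position; "ee_rot": TCP orientation; "wrist_force": force on the tool from outside, world axes, zero at the start; "moment": the same for the moment, N m; "gripper_width": opening from 0.0 (shut) to 1.0 (fully open).
Only numpy, scipy, OpenCV 4.12 (cv2) and the standard library are available. Lean on these libraries where they do the work, as an engineer would, in place of code of your own. Each camera call takes 0.05 s, during which the arm holds its last target.

## Working session

There is one attempt and no reset: what is moved stays moved. The work goes in short steps, Python scripts to look and compute and a shell command to move; the robot and the scene stay as the last step left them, time stands still between calls to the robot, and variables do not carry over. Pictures are saved under pics/ and viewed, and the job is handed in when it is done.

```bash
ls -la; mkdir -p pics; python3 - <<'E'
from station import sense, capture, get_calibration
import cv2
s=sense()
for k,v in s.items(): print(k,v)
for n in ("scene","top","wrist"):
    cv2.imwrite(f"pics/{n}0.png",capture(n)[:,:,::-1])
    c=get_calibration(n); print(n,c)
E
```

```text
total 12
drwxr-xr-x  3 agent agent 4096 Dec  7 14:16 .
drwxr-xr-x 23 root  root  4096 Dec  7 14:16 ..
drwxr-xr-x  2 agent agent 4096 Dec  7 14:16 pics
time_s 0.0
joints [ 7.89303666e+01  2.20912991e+01  3.80291625e-01 -2.80242740e-02
 -6.84116675e+01 -1.48157315e+01]
joint_velocities [ 0.02141165 -0.05616266 -0.00164627  0.01094988  0.03964292 -0.08182254]
effort [-9.33437263e-05 -3.90663171e+01  1.87407535e+01  4.21981484e+00
  1.09972403e-02 -2.00363788e-04]
tcp_pos [0.27259056 0.56175652 0.22145994]
ee_rot [[ 8.99590575e-01 -4.36733400e-01 -8.57427041e-04]
 [-4.36734228e-01 -8.99588327e-01 -2.01388251e-03]
 [ 1.08198395e-04  2.18613746e-03 -9.99997605e-01]]
wrist_force [-0.35467081  0.2550748   0.91036389]
moment [ 0.01642171 -0.00300082 -0.03325794]
gripper_width 0.9991817230473896
scene {'K': array([[409.96856736,   0.        , 278.86742214],
       [  0.        , 409.96856736, 204.89349322],
       [  0.        ,   0.        ,   1.        ]]), 'dist': array([-0.04889163,  0.        ,  0.        ,  0.        ,  0.        ]), 'T': array([[-0.06483081, -0.80066834,  0.59558977,  1
[... 590 characters left out ...]
4,
        -1.50307727e-03],
       [-2.07038318e-05,  8.53089052e-02,  9.96354550e-01,
         1.58997905e+00],
       [ 0.00000000e+00,  0.00000000e+00,  0.00000000e+00,
         1.00000000e+00]])}
wrist {'K': array([[328.21240355,   0.        , 282.76620398],
       [  0.        , 328.21240355, 208.49727246],
       [  0.        ,   0.        ,   1.        ]]), 'dist': array([-0.02040797,  0.        ,  0.        ,  0.        ,  0.        ]), 'T': array([[-0.43785462,  0.86322271,  0.2512566 ,  0.34202979],
       [-0.89904064, -0.4213518 , -0.11911586,  0.52754668],
       [ 0.00304391, -0.27804533,  0.96056313,  0.38262799],
       [ 0.        ,  0.        ,  0.        ,  1.        ]])}
```

```bash
python3 -m inch --help 2>&1 | head -40
```

```text
invalid input: not JSON, or not a number
```

View pics/top0.png

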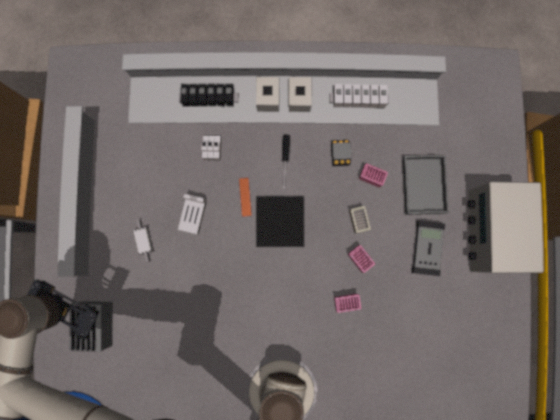

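View pics/scene0.png

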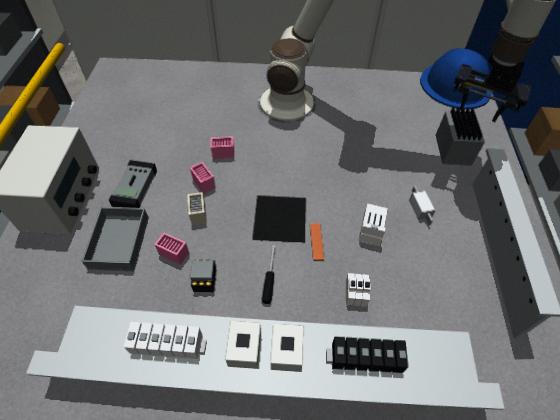

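View pics/wrist0.png

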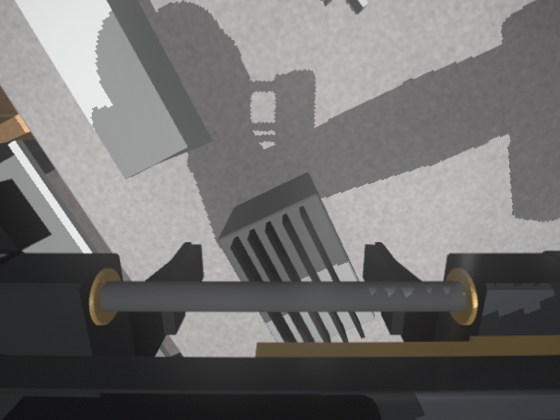

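```bash
cat > h.py <<'E'
import numpy as np, cv2
from station import *
def load(cam): return get_calibration(cam)
def ray(cal,px):
    K=cal["K"];d=np.array(cal["dist"]);T=cal["T"]
    u=cv2.undistortPoints(np.array([[px]],float),K,d)[0,0]
    v=T[:3,:3]@np.array([u[0],-u[1],-1.0]); return T[:3,3],v
def at_z(cal,px,z):
    o,v=ray(cal,px); return o+v*(z-o[2])/v[2]
def proj(cal,P):
    P=np.atleast_2d(P);T=cal["T"];c=(P-T[:3,3])@T[:3,:3]
    c=c*np.array([1,-1,-1]); 
    return cv2.projectPoints(c.reshape(-1,1,3),np.zeros(3),np.zeros(3),cal["K"],np.array(cal["dist"]))[0][:,0]
def box(c,yaw,sx,sy,sz):
    c=np.array(c);cy,sn=np.cos(np.radians(yaw)),np.sin(np.radians(yaw))
    R=np.array([[cy,-sn,0],[sn,cy,0],[0,0,1]])
    return np.array([c+R@np.array([a*sx/2,b*sy/2,e*sz/2]) for a in(-1,1) for b in(-1,1) for e in(-1,1)])
E
python3 - <<'E'
from h import *
for cam in("top","scene"):
    im=capture(cam);cal=load(cam)
    for t,z in(("chute",.028),("chute_mouth",.056),("pole",0),("stop",.04),("mat",0)):
        for r in spot_point(cam,t)[:5]:
            px=np.array(r["location"])*[560,420]
            print(cam,t,round(r["conf"],2),px.round(1),at_z(cal,px,z).round(4))
    im2=cv2.cvtColor(im,cv2.COLOR_RGB2BGR)
    for nm,(x0,y0,x1,y1) in {"top":{"c":(310,180,410,300),"p":(160,180,260,260)},"scene":{"c":(150,180,250,260),"p":(340,180,440,260)}}[cam].items():
        cv2.imwrite(f"pics/{cam}_{nm}.png",cv2.resize(im2[y0:y1,x0:x1],None,fx=6 if y1-y0<110 else 5,fy=6 if y1-y0<110 else 5,interpolation=cv2.INTER_CUBIC))
E
```

```text
top chute 0.92 [360.6 259.1] [ 0.4104 -0.237   0.028 ]
top chute 0.91 [356.4 219.7] [ 0.5306 -0.2245  0.028 ]
top chute 0.81 [346.9 301.1] [ 0.2831 -0.1953  0.028 ]
top chute 0.77 [371.4 176.4] [ 0.6652 -0.2722  0.028 ]
top chute_mouth 0.9 [348.6 302.6] [ 0.2807 -0.1969  0.056 ]
top chute_mouth 0.88 [373.1 175. ] [ 0.6648 -0.2727  0.056 ]
top chute_mouth 0.82 [357.7 216.7] [ 0.5373 -0.2244  0.056 ]
top chute_mouth 0.63 [362.6 255.6] [ 0.4206 -0.2388  0.056 ]
top pole 0.63 [193.  212.8] [0.5511 0.2812 0.    ]
top stop 0.64 [196.6 205.1] [0.571  0.2634 0.04  ]
top mat 0.97 [285.  218.2] [ 0.5362 -0.0062  0.    ]
scene chute 0.87 [170.1 248.9] [ 0.6698 -0.2819  0.028 ]
scene chute 0.86 [200.3 173.6] [ 0.3954 -0.2479  0.028 ]
scene chute 0.69 [223.9 147.7] [ 0.2787 -0.1908  0.028 ]
scene chute 0.68 [197.  206.7] [ 0.523  -0.2346  0.028 ]
scene chute 0.62 [279.3 192.5] [0.4528 0.0029 0.028 ]
scene chute_mouth 0.95 [201.5 170.7] [ 0.4074 -0.238   0.056 ]
scene chute_mouth 0.88 [221.1 143.6] [ 0.2882 -0.1957  0.056 ]
scene chute_mouth 0.87 [195.5 203.1] [ 0.5308 -0.2332  0.056 ]
scene chute_mouth 0.61 [166.3 245.2] [ 0.6752 -0.2851  0.056 ]
scene chute_mouth 0.23 [369.8 231.5] [0.5931 0.2602 0.056 ]
scene pole 0.93 [372.8 228.3] [0.5441 0.2826 0.    ]
scene stop 0.72 [120.  244.3] [ 0.6726 -0.4178  0.04  ]
scene stop 0.57 [370.1 229.9] [0.577 0.265 0.04 ]
scene mat 0.77 [281.5 218.4] [0.5277 0.0145 0.    ]
scene mat 0.16 [316.6 243.1] [0.6057 0.1191 0.    ]
```

```bash
python3 - <<'E'
import cv2,numpy as np
r=lambda n:cv2.resize(cv2.imread(n),(400,300 ))
a=cv2.imread("pics/top_c.png");print(a.shape)
im=cv2.imread("pics/top0.png");s=cv2.imread("pics/scene0.png")
f=lambda i,x,y:cv2.resize(i[y-25:y+25,x-33:x+33],(400,300),interpolation=cv2.INTER_CUBIC)
cv2.imwrite("pics/mosaic.png",np.vstack([np.hstack([f(im,360,219),f(s,197,208)]),np.hstack([f(im,193,213),f(s,373,225)])]))
E
```

```text
(600, 500, 3)
```

View pics/mosaic.png

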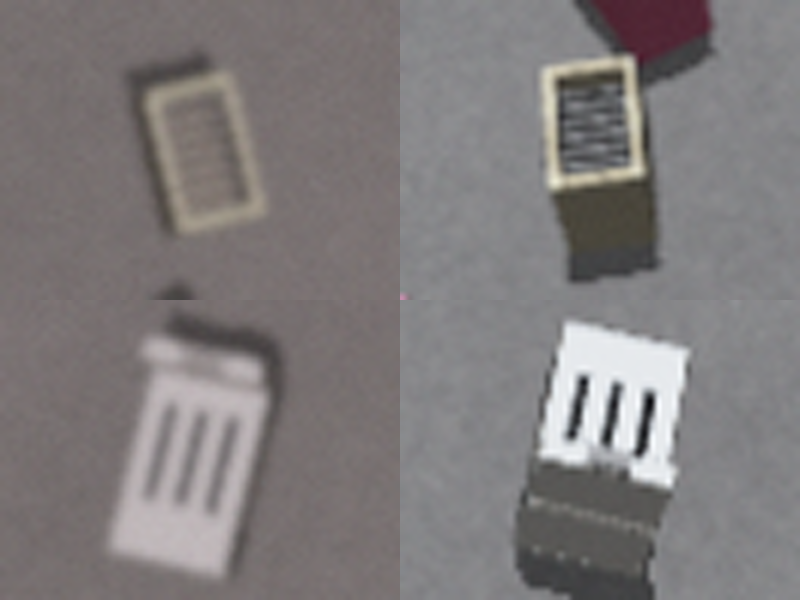

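```bash
python3 -m inch '[{"fingers":8.7,"delta_pos":[0,-40,-15],"spin":0},{"fingers":8.7,"delta_pos":[0,-40,-15],"spin":0},{"fingers":8.7,"delta_pos":[0,-40,-15],"spin":0},{"fingers":8.7,"delta_pos":[0,-40,-15],"spin":0},{"fingers":8.7,"delta_pos":[0,-40,-15],"spin":0},{"fingers":8.7,"delta_pos":[0,-40,-15],"spin":0},{"fingers":8.7,"delta_pos":[0,-40,-15],"spin":0},{"fingers":8.7,"delta_pos":[0,-40,-15],"spin":0},{"fingers":8.7,"delta_pos":[0,-40,-15],"spin":0},{"fingers":8.7,"delta_pos":[0,-40,-15],"spin":0}]'; python3 -c "
from station import sense
s=sense()
for k in ('joints','tcp_pos','ee_rot','wrist_force'):print(k,s[k])"
```

```text
time_s: 1.75
tcp_pos: [0.392, 0.8072, 0.3127]
ee_rot: [[0.899, -0.437, 0.02], [-0.437, -0.899, 0.035], [0.003, -0.041, -0.999]]
wrist_force: [-0.2, -0.2, -0.1]
gripper_width: 1.0
joints [  74.55952346   58.34134157   80.65578488    0.6254987  -110.05905361
  -10.25206831]
tcp_pos [0.39199127 0.80721359 0.31265018]
ee_rot [[ 0.8993857  -0.43668179  0.02035625]
 [-0.43714617 -0.89870206  0.0351828 ]
 [ 0.00293052 -0.04054157 -0.99917356]]
wrist_force [-0.22174815 -0.17422184 -0.05458176]
```

```bash
python3 -m inch '[{"fingers":8.7,"delta_pos":[0,-30,0],"spin":0},{"fingers":8.7,"delta_pos":[0,-30,0],"spin":0},{"fingers":8.7,"delta_pos":[0,-30,0],"spin":0},{"fingers":8.7,"delta_pos":[0,-30,0],"spin":0},{"fingers":8.7,"delta_pos":[0,-30,0],"spin":0}]'; python3 -c "
from station import sense
s=sense()
for k in ('joints','tcp_pos','ee_rot','wrist_force'):print(k,s[k])"
```

```text
time_s: 2.25
tcp_pos: [0.4096, 0.8442, 0.2495]
ee_rot: [[0.9, -0.435, 0.037], [-0.437, -0.897, 0.066], [0.004, -0.075, -0.997]]
wrist_force: [-0.1, -0.1, -0.2]
gripper_width: 1.005
joints [  74.25025642   62.53354875   80.65537058    1.02495109 -103.91286503
   -9.85712521]
tcp_pos [0.40962046 0.84419972 0.2494708 ]
ee_rot [[ 0.8995583  -0.43526298  0.03661986]
 [-0.43678074 -0.89715245  0.06587918]
 [ 0.00417883 -0.07525701 -0.99715541]]
wrist_force [-0.05282517 -0.13794667 -0.15977955]
```

```bash
cat >> h.py <<'E'
def delta(target):
    s=sense();R=np.array(s["ee_rot"]);return (R.T@(np.array(target)-s["tcp_pos"])*100).round(2)
E
python3 - <<'E'
from h import *
print(delta([.42,.15,.24]),delta([.45,-.20,.24]))
E
```

```text
[31.25 61.9  -3.59] [49.24 91.99 -5.79]
```

```bash
python3 -m inch '[{"fingers":8.7,"delta_pos":[49,92,-5.8],"spin":-40},{"fingers":8.7,"delta_pos":[49,92,-5.8],"spin":-40},{"fingers":8.7,"delta_pos":[49,92,-5.8],"spin":-40},{"fingers":8.7,"delta_pos":[49,92,-5.8],"spin":-40},{"fingers":8.7,"delta_pos":[49,92,-5.8],"spin":-40},{"fingers":8.7,"delta_pos":[49,92,-5.8],"spin":-40},{"fingers":8.7,"delta_pos":[49,92,-5.8],"spin":-40},{"fingers":8.7,"delta_pos":[49,92,-5.8],"spin":-40},{"fingers":8.7,"delta_pos":[49,92,-5.8],"spin":-40},{"fingers":8.7,"delta_pos":[49,92,-5.8],"spin":-40},{"fingers":8.7,"delta_pos":[49,92,-5.8],"spin":-40},{"fingers":8.7,"delta_pos":[49,92,-5.8],"spin":-40},{"fingers":8.7,"delta_pos":[49,92,-5.8],"spin":-40},{"fingers":8.7,"delta_pos":[49,92,-5.8],"spin":-40},{"fingers":8.7,"delta_pos":[49,92,-5.8],"spin":-40},{"fingers":8.7,"delta_pos":[49,92,-5.8],"spin":-40},{"fingers":8.7,"delta_pos":[49,92,-5.8],"spin":-40},{"fingers":8.7,"delta_pos":[49,92,-5.8],"spin":-40},{"fingers":8.7,"delta_pos":[49,92,-5.8],"spin":-40},{"fingers":8.7,"delta_pos":[49,92,-5.8],"spin":-40}]'; python3 - <<'E'
from h import *
s=sense()
for k in ('joints','tcp_pos','ee_rot','wrist_force'):print(k,s[k])
cv2.imwrite("pics/w1.png",capture("wrist")[:,:,::-1])
E
```

```text
time_s: 4.25
tcp_pos: [0.4462, -0.1056, 0.2447]
ee_rot: [[0.968, 0.246, 0.043], [0.243, -0.968, 0.066], [0.057, -0.053, -0.997]]
wrist_force: [1.3, 0.1, 0.3]
gripper_width: 1.002
joints [  4.51282401   3.80369386 -19.06380834  -3.942958   -64.44338902
 101.25893631]
tcp_pos [ 0.44618043 -0.10563126  0.24469727]
ee_rot [[ 0.96841401  0.24566145  0.04271728]
 [ 0.24263659 -0.96789676  0.06559992]
 [ 0.05746129 -0.05316311 -0.99693123]]
wrist_force [1.32400642 0.10107645 0.32341857]
```

View pics/w1.png

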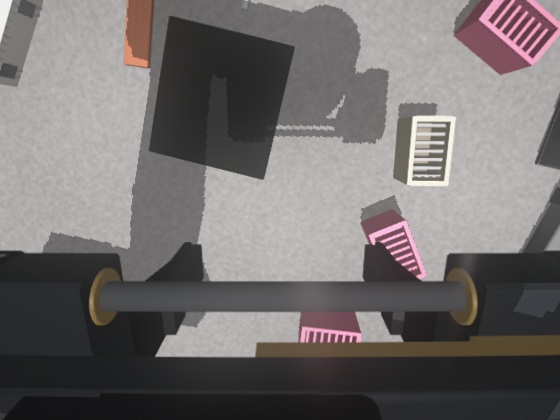

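```bash
python3 - <<'E'
from h import *
print(delta([.34,.085,.26]))
E
```

```text
[ -5.55 -21.67  -0.77]
```

```bash
python3 -m inch '[{"fingers":8.7,"delta_pos":[-5.5,-21.7,-0.8],"spin":170},{"fingers":8.7,"delta_pos":[-5.5,-21.7,-0.8],"spin":170},{"fingers":8.7,"delta_pos":[-5.5,-21.7,-0.8],"spin":170},{"fingers":8.7,"delta_pos":[-5.5,-21.7,-0.8],"spin":170},{"fingers":8.7,"delta_pos":[-5.5,-21.7,-0.8],"spin":170},{"fingers":8.7,"delta_pos":[-5.5,-21.7,-0.8],"spin":170},{"fingers":8.7,"delta_pos":[-5.5,-21.7,-0.8],"spin":170},{"fingers":8.7,"delta_pos":[-5.5,-21.7,-0.8],"spin":170},{"fingers":8.7,"delta_pos":[-5.5,-21.7,-0.8],"spin":170},{"fingers":8.7,"delta_pos":[-5.5,-21.7,-0.8],"spin":170},{"fingers":8.7,"delta_pos":[-5.5,-21.7,-0.8],"spin":170},{"fingers":8.7,"delta_pos":[-5.5,-21.7,-0.8],"spin":170},{"fingers":8.7,"delta_pos":[-5.5,-21.7,-0.8],"spin":170},{"fingers":8.7,"delta_pos":[-5.5,-21.7,-0.8],"spin":170},{"fingers":8.7,"delta_pos":[-5.5,-21.7,-0.8],"spin":170},{"fingers":8.7,"delta_pos":[-5.5,-21.7,-0.8],"spin":170},{"fingers":8.7,"delta_pos":[-5.5,-21.7,-0.8],"spin":170},{"fingers":8.7,"delta_pos":[-5.5,-21.7,-0.8],"spin":170},{"fingers":8.7,"delta_pos":[-5.5,-21.7,-0.8],"spin":170},{"fingers":8.7,"delta_pos":[-5.5,-21.7,-0.8],"spin":170}]'; python3 - <<'E'
from h import *
print(sense()["joints"].round(1) if hasattr(sense()["joints"],"round") else sense()["joints"])
E
```

```text
time_s: 6.3
tcp_pos: [0.3391, 0.0935, 0.2612]
ee_rot: [[-0.828, -0.56, 0.04], [-0.557, 0.828, 0.068], [-0.072, 0.034, -0.997]]
wrist_force: [-0.1, 0.1, -0.3]
gripper_width: 0.999
[ 41.  -10.2 -30.4  -1.6 -65.5 -96.4]
```

```bash
cat > kin.py <<'E'
import numpy as np
D=[(22.09,.38,-68.41,(.27259,.56176),.2215,78.93),(58.34,80.66,-110.06,(.392,.8072),.3127,74.56),(62.53,80.66,-103.91,(.4096,.8442),.2495,74.25),(3.80,-19.06,-64.44,(.44618,-.10563),.2447,4.51),(-10.2,-30.4,-65.5,(.3391,.0935),.2612,41.0)]
A=[];b=[]
for j2,j3,j5,p,z,j1 in D:
    a1,a2,a3=np.radians([j2,j2-j3+90,j2-j3-j5+90]);q=np.radians(j1)
    rho=p[0]*np.cos(q)+p[1]*np.sin(q);lat=-p[0]*np.sin(q)+p[1]*np.cos(q)
    print(round(rho,4),round(lat,4))
    A.append([np.sin(a1),np.sin(a2),np.sin(a3),0]);b.append(rho)
    A.append([np.cos(a1),np.cos(a2),np.cos(a3),1]);b.append(z)
A=np.array(A);b=np.array(b)
x,res,rk,sv=np.linalg.lstsq(A,b,rcond=None);print(x,sv,(A@x-b).round(4))
E
python3 kin.py
```

```text
0.6036 -0.1597
0.8824 -0.163
0.9237 -0.1651
0.4365 -0.1404
0.3173 -0.1519
[0.56226166 0.42495841 0.24841625 0.10307275] [3.67199513 2.33983289 1.01942512 0.04905285] [ 0.0021 -0.0031 -0.0009 -0.0013 -0.0027 -0.0026  0.0041  0.0062  0.0006
  0.0008]
```

```bash
python3 - <<'E'
from h import *
print(delta([.655,-.565,.37]))
E
```

```text
[  9.72 -71.84 -14.08]
```

```bash
python3 -m inch '[{"fingers":8.7,"delta_pos":[9.7,-71.8,-14],"spin":20},{"fingers":8.7,"delta_pos":[9.7,-71.8,-14],"spin":20},{"fingers":8.7,"delta_pos":[9.7,-71.8,-14],"spin":20},{"fingers":8.7,"delta_pos":[9.7,-71.8,-14],"spin":20},{"fingers":8.7,"delta_pos":[9.7,-71.8,-14],"spin":20},{"fingers":8.7,"delta_pos":[9.7,-71.8,-14],"spin":20},{"fingers":8.7,"delta_pos":[9.7,-71.8,-14],"spin":20},{"fingers":8.7,"delta_pos":[9.7,-71.8,-14],"spin":20},{"fingers":8.7,"delta_pos":[9.7,-71.8,-14],"spin":20},{"fingers":8.7,"delta_pos":[9.7,-71.8,-14],"spin":20},{"fingers":8.7,"delta_pos":[9.7,-71.8,-14],"spin":20},{"fingers":8.7,"delta_pos":[9.7,-71.8,-14],"spin":20},{"fingers":8.7,"delta_pos":[9.7,-71.8,-14],"spin":20},{"fingers":8.7,"delta_pos":[9.7,-71.8,-14],"spin":20},{"fingers":8.7,"delta_pos":[9.7,-71.8,-14],"spin":20}]'; python3 - <<'E'
from h import *
s=sense();print(np.round(s["joints"],1))
R=np.array(s["ee_rot"]);v=np.array([np.cos(np.radians(-30)),np.sin(np.radians(-30)),0])
print("push dir in tool",(R.T@v).round(3))
E
```

```text
time_s: 7.8
tcp_pos: [0.6485, -0.5458, 0.3645]
ee_rot: [[-0.968, -0.248, 0.045], [-0.245, 0.968, 0.059], [-0.058, 0.046, -0.997]]
wrist_force: [2.6, -0.9, 0.6]
gripper_width: 1.002
[ -30.8   51.6   75.5   -4.6 -113.3  -46.8]
push dir in tool [-0.716 -0.698  0.01 ]
```

```bash
for i in 1; do python3 -m inch '[{"fingers":8.7,"delta_pos":[-7,-7,0],"spin":0},{"fingers":8.7,"delta_pos":[-43,-42,0],"spin":0}]'; done; python3 -m inch '[{"fingers":8.7,"delta_pos":[-43,-42,0],"spin":0}]'; python3 -m inch '[{"fingers":8.7,"delta_pos":[-43,-42,0],"spin":0}]';python3 -c "
from station import sense
print(sense()['joints'])"
```

```text
time_s: 8.0
tcp_pos: [0.6864, -0.555, 0.3209]
ee_rot: [[-0.968, -0.245, 0.055], [-0.243, 0.969, 0.048], [-0.065, 0.033, -0.997]]
wrist_force: [0.6, -0.0, -2.1]
gripper_width: 0.999
time_s: 8.1
tcp_pos: [0.7056, -0.559, 0.3105]
ee_rot: [[-0.966, -0.245, 0.083], [-0.244, 0.97, 0.024], [-0.086, 0.003, -0.996]]
wrist_force: [0.2, 0.7, 0.2]
gripper_width: 1.0
time_s: 8.2
tcp_pos: [0.723, -0.5627, 0.2988]
ee_rot: [[-0.964, -0.243, 0.106], [-0.244, 0.97, 0.004], [-0.104, -0.022, -0.994]]
wrist_force: [0.5, -0.3, -0.0]
gripper_width: 1.0
[ -28.92986423   58.68050781   80.65395318   -3.28282697 -106.74341825
  -48.04074082]
```

```bash
python3 - <<'E'
from h import *
print(delta([.59,-.214,.20]))
E
```

```text
[ 5.35 37.26  8.57]
```

```bash
python3 -m inch '[{"fingers":8.7,"delta_pos":[5.3,37.3,8.6],"spin":0},{"fingers":8.7,"delta_pos":[5.3,37.3,8.6],"spin":0},{"fingers":8.7,"delta_pos":[5.3,37.3,8.6],"spin":0},{"fingers":8.7,"delta_pos":[5.3,37.3,8.6],"spin":0},{"fingers":8.7,"delta_pos":[5.3,37.3,8.6],"spin":0},{"fingers":8.7,"delta_pos":[5.3,37.3,8.6],"spin":0},{"fingers":8.7,"delta_pos":[5.3,37.3,8.6],"spin":0},{"fingers":8.7,"delta_pos":[5.3,37.3,8.6],"spin":0},{"fingers":8.7,"delta_pos":[5.3,37.3,8.6],"spin":0},{"fingers":8.7,"delta_pos":[5.3,37.3,8.6],"spin":0}]'; python3 - <<'E'
from h import *
np.save("w2cal.npy",get_calibration("wrist"),allow_pickle=True)
cv2.imwrite("pics/w2.png",capture("wrist")[:,:,::-1])
s=sense();print(np.round(s["joints"],1),s["tcp_pos"]);print(np.round(s["ee_rot"],3))
E
```

```text
time_s: 9.2
tcp_pos: [0.588, -0.2091, 0.202]
ee_rot: [[-0.963, -0.247, 0.105], [-0.248, 0.969, 0.007], [-0.104, -0.02, -0.994]]
wrist_force: [0.4, 0.5, 0.6]
gripper_width: 1.002
[ -5.4  20.1  -5.3  -1.  -58.5 -69.8] [ 0.58988213 -0.21114208  0.2031163 ]
[[-0.963 -0.246  0.108]
 [-0.247  0.969  0.005]
 [-0.106 -0.022 -0.994]]
```

View pics/w2.png

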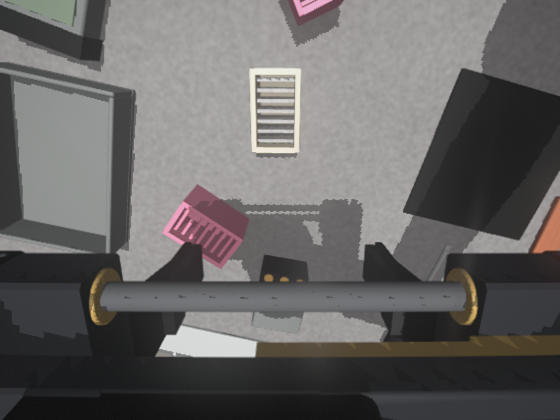

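```bash
python3 - <<'E'
from h import *
from scipy.optimize import least_squares
cal=np.load("w2cal.npy",allow_pickle=True).item()
im=cv2.imread("pics/w2.png").astype(int)
sub=im[50:175,230:320];b,g,r=sub[...,0],sub[...,1],sub[...,2]
m=((r-b>20)&(g-b>10)&(r>150)).astype(np.uint8)
ys,xs=np.nonzero(m);h=cv2.convexHull(np.c_[xs,ys].astype(np.int32))
q=cv2.approxPolyDP(h,5,True)[:,0]+[230,50];print(q.tolist(),m.sum())
rect=cv2.minAreaRect(h);print(rect)
P=[at_z(cal,p,.056) for p in q];P=np.array(P)[:,:2]
print(P.round(4).tolist())
for i in range(len(P)):
    d=P[(i+1)%len(P)]-P[i];print(np.hypot(*d).round(4),np.degrees(np.arctan2(d[1],d[0])).round(1))
print(P.mean(0))
E
```

```text
[[299, 68], [298, 151], [252, 151], [249, 70]] 731
((44.49999237060547, 59.99999237060547), (50.99999237060547, 83.99998474121094), -0.0)
[[0.4901, -0.2247], [0.558, -0.2071], [0.5686, -0.248], [0.5019, -0.2651]]
0.0702 14.5
0.0422 -75.5
0.0688 -165.6
0.042 106.3
[ 0.5296786  -0.23622354]
```

```bash
python3 - <<'E'
from h import *
print(delta([.5608,-.2286,.10]),delta([.5608,-.2286,.0095]))
E
```

```text
[ 4.33 -0.75  9.93] [ 5.28 -0.55 18.93]
```

```bash
python3 -m inch '[{"fingers":8.0,"delta_pos":[4.3,-0.7,5],"spin":0},{"fingers":7,"delta_pos":[4.3,-0.7,10],"spin":0},{"fingers":7,"delta_pos":[4.3,-0.7,10],"spin":0},{"fingers":7,"delta_pos":[4.3,-0.7,10],"spin":0},{"fingers":7,"delta_pos":[4.3,-0.7,10],"spin":0}]'; python3 - <<'E'
from h import *
s=sense();print(s["tcp_pos"]);print(delta([.5608,-.2286,.0095]))
E
```

```text
time_s: 9.75
tcp_pos: [0.5629, -0.2308, 0.1]
ee_rot: [[-0.964, -0.244, 0.11], [-0.245, 0.97, 0.003], [-0.107, -0.024, -0.994]]
wrist_force: [-0.7, -0.0, 0.3]
gripper_width: 0.814
[ 0.56286475 -0.23077342  0.09995299]
[1.12 0.48 8.97]
```

```bash
python3 -m inch '[{"fingers":7,"delta_pos":[1.1,0.4,4.5],"spin":0},{"fingers":6,"delta_pos":[1.1,0.4,8.9],"spin":0},{"fingers":5.5,"delta_pos":[1.1,0.4,8.9],"spin":0},{"fingers":5,"delta_pos":[1.1,0.4,8.9],"spin":0},{"fingers":4.8,"delta_pos":[1.1,0.4,8.9],"spin":0},{"fingers":4.6,"delta_pos":[1.1,0.4,8.9],"spin":0},{"fingers":4.6,"delta_pos":[1.1,0.4,8.9],"spin":0}]'; python3 - <<'E'
from h import *
s=sense();print(s["tcp_pos"],s["gripper_width"]*87);print(delta([.5608,-.2286,.0095]))
E
```

```text
time_s: 10.45
tcp_pos: [0.5592, -0.2283, 0.0104]
ee_rot: [[-0.964, -0.243, 0.11], [-0.244, 0.97, 0.004], [-0.107, -0.023, -0.994]]
wrist_force: [-0.9, 1.2, 0.6]
gripper_width: 0.537
[ 0.5592032  -0.22829953  0.01039165] 46.68460064307799
[-0.14 -0.07  0.11]
```

```bash
python3 -m inch '[{"fingers":4.36,"delta_pos":[0,0,0],"spin":0},{"fingers":4.36,"delta_pos":[0,0,0],"spin":0},{"fingers":4.36,"delta_pos":[0,0,0],"spin":0},{"fingers":4.36,"delta_pos":[0,0,0],"spin":0}]'; python3 - <<'E'
from h import *
s=sense();print(s["tcp_pos"],s["gripper_width"]*87,s["moment"])
E
```

```text
time_s: 10.85
tcp_pos: [0.5585, -0.2276, 0.0095]
ee_rot: [[-0.964, -0.243, 0.107], [-0.244, 0.97, 0.005], [-0.105, -0.021, -0.994]]
wrist_force: [-1.1, 3.5, 7.0]
gripper_width: 0.501
[ 0.55850412 -0.22755888  0.0094501 ] 43.58654387874995 [1.60656704 0.32018615 0.05640913]
```

```bash
python3 -m inch '[{"fingers":4.36,"delta_pos":[0.06,0,-0.2],"spin":0},{"fingers":4.36,"delta_pos":[0.12,0,-0.4],"spin":0},{"fingers":4.36,"delta_pos":[0.2,-0.01,-0.6],"spin":0},{"fingers":4.36,"delta_pos":[0.3,-0.01,-0.84],"spin":0},{"fingers":4.36,"delta_pos":[0.4,-0.02,-1.05],"spin":0},{"fingers":4.36,"delta_pos":[0.47,-0.02,-1.26],"spin":0}]'; python3 - <<'E'
from h import *
s=sense();print(s["tcp_pos"],s["gripper_width"]*87,s["wrist_force"],s["moment"])
cv2.imwrite("pics/s3.png",capture("scene")[:,:,::-1]);w=capture("wrist")[:,:,::-1];cv2.imwrite("pics/w3.png",w)
i=cv2.imread("pics/s3.png")[150:270,120:280];cv2.imwrite("pics/s3c.png",cv2.resize(i,(800,600),interpolation=cv2.INTER_CUBIC))
E
```

```text
time_s: 11.45
tcp_pos: [0.5518, -0.2297, 0.0201]
ee_rot: [[-0.964, -0.243, 0.105], [-0.244, 0.97, 0.005], [-0.103, -0.021, -0.994]]
wrist_force: [0.7, 1.2, -2.3]
gripper_width: 0.508
[ 0.55177492 -0.22966424  0.02008136] 44.21920965074783 [ 0.66478887  1.1676274  -2.34240021] [ 0.08281187  0.09206827 -0.04161583]
```

View pics/s3c.png

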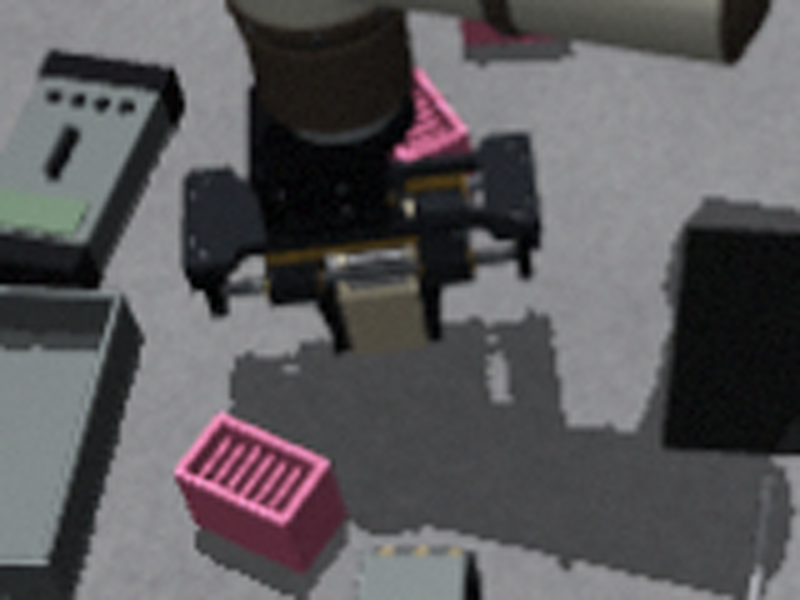

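View pics/w3.png

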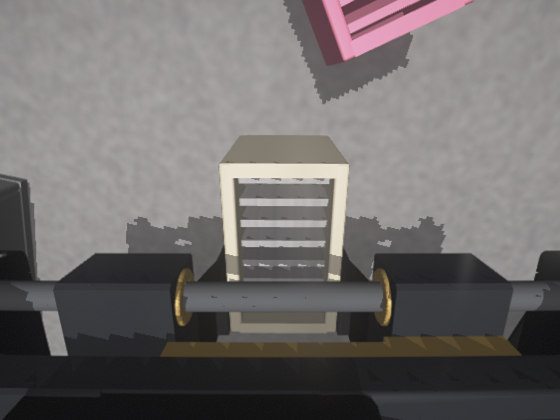

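```bash
cat >> h.py <<'E'
def chute_pts(G,gb,yaw,tilt):
    """corners of chute, G world pt of grasp, gb=(gx,gz) body pos (m) ; tilt deg: +x end up"""
    c=np.array([np.cos(np.radians(yaw)),np.sin(np.radians(yaw)),0]);y=np.array([-c[1],c[0],0]);z=np.array([0,0,1.])
    t=np.radians(tilt);bx=c*np.cos(t)+z*np.sin(t);bz=-c*np.sin(t)+z*np.cos(t)
    return {(a,b,e):G+bx*(a*.036-gb[0])+y*b*.022+bz*(e*.028-gb[1]) for a in(-1,1) for b in(-1,1) for e in(-1,1)}
def grasp():
    s=sense();return np.array(s["tcp_pos"])-.019*np.array(s["ee_rot"])[:,2]
E
python3 - <<'E'
from h import *
cal=get_calibration("wrist");G=grasp();print(G)
for t in(0,5,10,15):
    q=chute_pts(G,(.029,0),14.4,t)
    print(t,{k:proj(cal,q[k])[0].round().tolist() for k in[(-1,1,1),(-1,-1,1),(-1,1,-1),(-1,-1,-1)]},q[(-1,1,-1)][2].round(4))
E
```

```text
[ 0.55005251 -0.22974792  0.03928859]
0 {(-1, 1, 1): [352.0, 160.0], (-1, -1, 1): [217.0, 160.0], (-1, 1, -1): [332.0, 132.0], (-1, -1, -1): [241.0, 133.0]} 0.0113
5 {(-1, 1, 1): [349.0, 150.0], (-1, -1, 1): [220.0, 150.0], (-1, 1, -1): [330.0, 136.0], (-1, -1, -1): [243.0, 136.0]} 0.0057
10 {(-1, 1, 1): [347.0, 141.0], (-1, -1, 1): [223.0, 142.0], (-1, 1, -1): [329.0, 140.0], (-1, -1, -1): [245.0, 141.0]} 0.0004
15 {(-1, 1, 1): [345.0, 135.0], (-1, -1, 1): [226.0, 136.0], (-1, 1, -1): [328.0, 145.0], (-1, -1, -1): [246.0, 146.0]} -0.0046
```

```bash
python3 -m inch '[{"fingers":4.36,"delta_pos":[0.1,0.02,0.5],"spin":0},{"fingers":4.36,"delta_pos":[0.1,0.02,0.9],"spin":0},{"fingers":4.40,"delta_pos":[0.1,0.02,0.95],"spin":0},{"fingers":4.40,"delta_pos":[0.1,0.02,0.95],"spin":0}]';  python3 -m inch '[{"fingers":4.41,"delta_pos":[0,0,0],"spin":0},{"fingers":4.41,"delta_pos":[0,0,0],"spin":0}]'; python3 -m inch '[{"fingers":4.43,"delta_pos":[0,0,0],"spin":0},{"fingers":4.43,"delta_pos":[0,0,0],"spin":0}]'; python3 - <<'E'
from h import *
s=sense();print(s["tcp_pos"],s["gripper_width"]*87,s["wrist_force"],s["moment"])
w=capture("wrist")[:,:,::-1];cv2.imwrite("pics/w4.png",w)
cal=get_calibration("wrist");G=grasp();print(G)
for t in(-3,0,3,):
    q=chute_pts(G,(.029,0),14.4,t)
    print(t,{k:proj(cal,q[k])[0].round().tolist() for k in[(-1,1,1),(-1,-1,1),(-1,1,-1),(-1,-1,-1)]},q[(-1,1,-1)][2].round(4))
E
```

```text
time_s: 11.95
tcp_pos: [0.5517, -0.2294, 0.0101]
ee_rot: [[-0.964, -0.243, 0.104], [-0.244, 0.97, 0.005], [-0.102, -0.02, -0.995]]
wrist_force: [-1.2, 0.4, -1.2]
gripper_width: 0.505
time_s: 12.15
tcp_pos: [0.552, -0.2295, 0.0106]
ee_rot: [[-0.964, -0.243, 0.105], [-0.244, 0.97, 0.005], [-0.103, -0.021, -0.994]]
wrist_force: [-1.3, 0.6, -1.8]
gripper_width: 0.507
time_s: 12.35
tcp_pos: [0.5521, -0.2296, 0.0107]
ee_rot: [[-0.964, -0.243, 0.106], [-0.244, 0.97, 0.005], [-0.104, -0.021, -0.994]]
wrist_force: [-1.4, -0.0, -1.2]
gripper_width: 0.508
[ 0.55214429 -0.22961901  0.01070032] 44.159439283959 [-1.40260169 -0.04292981 -1.22093809] [0.08107522 0.24404996 0.02067816]
[ 0.55013608 -0.22967565  0.02958727]
-3 {(-1, 1, 1): [354.0, 168.0], (-1, -1, 1): [216.0, 168.0], (-1, 1, -1): [333.0, 131.0], (-1, -1, -1): [240.0, 131.0]} 0.005
0 {(-1, 1, 1): [352.0, 160.0], (-1, -1, 1): [217.0, 160.0], (-1, 1, -1): [332.0, 132.0], (-1, -1, -1): [241.0, 133.0]} 0.0016
3 {(-1, 1, 1): [351.0, 154.0], (-1, -1, 1): [219.0, 154.0], (-1, 1, -1): [331.0, 134.0], (-1, -1, -1): [242.0, 135.0]} -0.0018
```

View pics/w4.png

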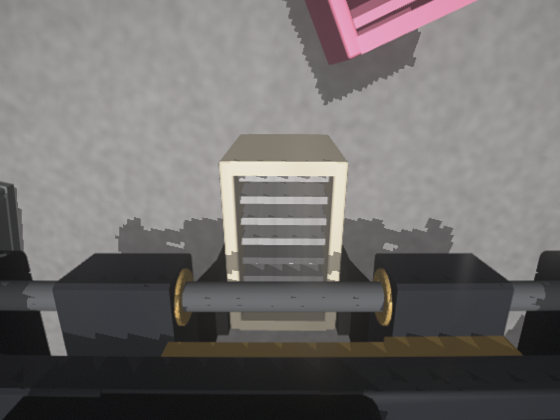

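```bash
python3 -m inch '[{"fingers":4.44,"delta_pos":[0,0,0],"spin":0},{"fingers":4.44,"delta_pos":[0.06,0,-0.2],"spin":0},{"fingers":4.44,"delta_pos":[0.12,0,-0.4],"spin":0},{"fingers":4.44,"delta_pos":[0.2,-0.01,-0.6],"spin":0},{"fingers":4.44,"delta_pos":[0.3,-0.01,-0.84],"spin":0}]'; python3 - <<'E'
from h import *
s=sense();print(s["tcp_pos"],s["gripper_width"]*87,s["wrist_force"],s["moment"])
w=capture("wrist")[:,:,::-1];cv2.imwrite("pics/w5.png",w[100:350,180:400])
E
```

```text
time_s: 12.9
tcp_pos: [0.5486, -0.2305, 0.019]
ee_rot: [[-0.964, -0.243, 0.106], [-0.244, 0.97, 0.005], [-0.104, -0.021, -0.994]]
wrist_force: [-0.1, 0.0, -0.3]
gripper_width: 0.513
[ 0.54859245 -0.23051549  0.01896418] 44.65798070168307 [-0.08245485  0.00367231 -0.31792642] [-0.08972874  0.00442945 -0.00526948]
```

View pics/w5.png

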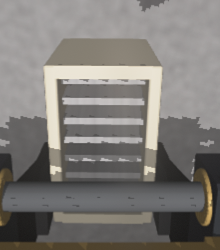

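```bash
python3 -m inch '[{"fingers":4.42,"delta_pos":[-0.3,0,0.84],"spin":0},{"fingers":4.42,"delta_pos":[-0.3,0,0.84],"spin":0},{"fingers":4.42,"delta_pos":[-0.3,0,0.84],"spin":0},{"fingers":4.42,"delta_pos":[-0.24,0,0.64],"spin":0},{"fingers":4.42,"delta_pos":[-0.18,0,0.44],"spin":0},{"fingers":4.42,"delta_pos":[-0.1,0,0.24],"spin":0},{"fingers":4.42,"delta_pos":[0,0,0],"spin":0}]'; python3 - <<'E'
from h import *
s=sense();print(s["tcp_pos"],s["gripper_width"]*87,s["wrist_force"],s["moment"])
w=capture("wrist")[:,:,::-1];cv2.imwrite("pics/w6.png",w[100:350,180:400])
E
```

```text
time_s: 13.65
tcp_pos: [0.5482, -0.2305, 0.0187]
ee_rot: [[-0.964, -0.243, 0.105], [-0.244, 0.97, 0.005], [-0.103, -0.021, -0.994]]
wrist_force: [0.7, -0.6, 0.5]
gripper_width: 0.509
[ 0.54815874 -0.23047346  0.01869691] 44.25051598969405 [ 0.66193927 -0.62065702  0.49466171] [-0.04647424 -0.02466481  0.00859768]
```

View pics/w6.png

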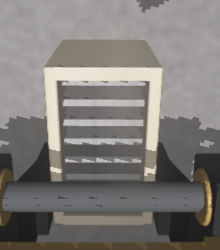

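```bash
python3 -m inch '[{"fingers":4.40,"delta_pos":[-0.3,0,0.84],"spin":0},{"fingers":4.40,"delta_pos":[-0.3,0,0.84],"spin":0},{"fingers":4.40,"delta_pos":[-0.3,0,0.84],"spin":0},{"fingers":4.40,"delta_pos":[-0.24,0,0.64],"spin":0},{"fingers":4.40,"delta_pos":[-0.18,0,0.44],"spin":0},{"fingers":4.40,"delta_pos":[-0.1,0,0.24],"spin":0},{"fingers":4.40,"delta_pos":[0,0,0],"spin":0}]'; python3 - <<'E'
from h import *
s=sense();print(s["tcp_pos"],s["gripper_width"]*87,s["wrist_force"],s["moment"])
w=capture("wrist")[:,:,::-1];cv2.imwrite("pics/w7.png",w[100:350,180:400])
E
```

```text
time_s: 14.4
tcp_pos: [0.5482, -0.2304, 0.0186]
ee_rot: [[-0.964, -0.243, 0.105], [-0.244, 0.97, 0.005], [-0.103, -0.021, -0.994]]
wrist_force: [-0.2, -0.1, 0.1]
gripper_width: 0.505
[ 0.54817446 -0.23040534  0.01861256] 43.945278162003895 [-0.15609732 -0.08128001  0.12561654] [ 0.04140568 -0.01471093  0.01903149]
```

View pics/w7.png

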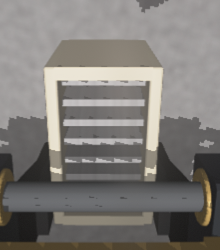

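```bash
python3 -m inch '[{"fingers":4.38,"delta_pos":[-0.3,0,0.84],"spin":0},{"fingers":4.38,"delta_pos":[-0.3,0,0.84],"spin":0},{"fingers":4.38,"delta_pos":[-0.3,0,0.84],"spin":0},{"fingers":4.38,"delta_pos":[-0.24,0,0.64],"spin":0},{"fingers":4.38,"delta_pos":[-0.18,0,0.44],"spin":0},{"fingers":4.38,"delta_pos":[-0.1,0,0.24],"spin":0},{"fingers":4.38,"delta_pos":[0,0,0],"spin":0}]'; python3 - <<'E'
from h import *
s=sense();print(s["tcp_pos"],s["gripper_width"]*87,s["wrist_force"],s["moment"])
w=capture("wrist")[:,:,::-1];cv2.imwrite("pics/w8.png",w[100:350,180:400])
E
```

```text
time_s: 15.15
tcp_pos: [0.5479, -0.2303, 0.0182]
ee_rot: [[-0.964, -0.243, 0.105], [-0.244, 0.97, 0.005], [-0.103, -0.02, -0.995]]
wrist_force: [0.1, 0.6, -2.0]
gripper_width: 0.508
[ 0.54786129 -0.23034654  0.01821016] 44.17488761062756 [ 0.10128702  0.60474868 -1.97930104] [ 0.03843736  0.12810276 -0.00091343]
```

View pics/w8.png

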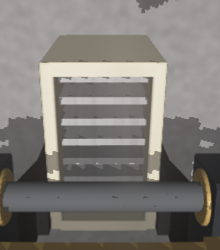

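```bash
python3 -m inch '[{"fingers":4.38,"delta_pos":[-0.2,0,0.5],"spin":0},{"fingers":4.38,"delta_pos":[-0.25,0,0.78],"spin":0},{"fingers":4.39,"delta_pos":[-0.25,0,0.78],"spin":0},{"fingers":4.39,"delta_pos":[-0.25,0,0.78],"spin":0},{"fingers":4.39,"delta_pos":[-0.18,0,0.54],"spin":0},{"fingers":4.39,"delta_pos":[-0.1,0,0.24],"spin":0},{"fingers":4.39,"delta_pos":[0,0,0],"spin":0}]'; python3 - <<'E'
from h import *
s=sense();print(s["tcp_pos"],s["gripper_width"]*87,s["wrist_force"],s["moment"])
w=capture("wrist")[:,:,::-1];cv2.imwrite("pics/w9.png",w[100:350,180:400])
E
```

```text
time_s: 15.9
tcp_pos: [0.5479, -0.2304, 0.0186]
ee_rot: [[-0.964, -0.243, 0.105], [-0.244, 0.97, 0.005], [-0.103, -0.021, -0.994]]
wrist_force: [0.4, -0.5, -2.2]
gripper_width: 0.506
[ 0.54794236 -0.23037928  0.01856021] 44.05225393972487 [ 0.43929635 -0.50240672 -2.18375807] [ 0.06193298  0.12848747 -0.01978057]
```

View pics/w9.png

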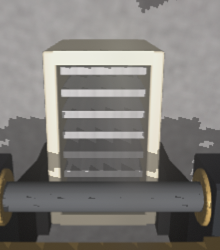

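```bash
cat >> h.py <<'E'
from scipy.optimize import least_squares
def fit_end(cal,G,obs,yaw=14.4,x0=(.026,.005,7),floor=0.0):
    # obs: dict corner->pixel
    def f(p):
        q=chute_pts(G,(p[0],p[1]),yaw,p[2]);r=[]
        for k,v in obs.items(): r+=list(proj(cal,q[k])[0]-v)
        r.append((min(a[2] for a in q.values())-floor)*1000*1.0)
        return r
    s=least_squares(f,x0);return s.x,np.round(s.fun,1)
E
python3 - <<'E'
from h import *
cal=get_calibration("wrist");G=grasp()
print(G,fit_end(cal,G,{(-1,1,1):(343,152),(-1,-1,1):(223,152),(-1,1,-1):(327,139),(-1,-1,-1):(240,139)}))
E
```

```text
[ 0.54597621 -0.23054294  0.0378682 ] (array([2.74038453e-02, 4.74447937e-03, 5.43316364e+00]), array([ 3.7, -0.1,  0.5,  0.2,  2. , -0.2,  4.5,  0.1, -0.7]))
```

```bash
python3 - <<'E'
from h import *
cal=np.load("w2cal.npy",allow_pickle=True).item()
for p in[(463,69),(404,210),(522,239)]: print(at_z(cal,p,.004).round(4))
c=get_calibration("top")
for p in[(256,196),(304,196),(256,246),(305,246)]: print(at_z(c,p,.004).round(4))
# desired: A at (.54,y0), yaw 2
y0=.004
G=np.array([.54+.060,y0,.004+.0385+.012])
s=sense();R=np.array(s["ee_rot"]);T=G+.019*R[:,2]
print(delta(T),delta(T-[0,0,.011]),delta(np.array(s["tcp_pos"])+[0,0,.03]))
E
```

```text
[ 0.4495 -0.0679  0.004 ]
[ 0.6038 -0.0675  0.004 ]
[0.603  0.0826 0.004 ]
[0.6045 0.0844 0.004 ]
[ 0.6055 -0.0648  0.004 ]
[0.4492 0.0827 0.004 ]
[ 0.4502 -0.0684  0.004 ]
[-11.1   21.4   -0.97] [-10.99  21.42   0.13] [-0.31 -0.06 -2.98]
```

```bash
python3 -m inch '[{"fingers":4.35,"delta_pos":[0,0,0],"spin":0},{"fingers":4.3,"delta_pos":[0,0,-0.3],"spin":0},{"fingers":4.3,"delta_pos":[-0.3,0,-2],"spin":0},{"fingers":4.3,"delta_pos":[-2,3,-4],"spin":0},{"fingers":4.3,"delta_pos":[-11,21.9,-4],"spin":12},{"fingers":4.3,"delta_pos":[-11,21.9,-4],"spin":12},{"fingers":4.3,"delta_pos":[-11,21.9,-4],"spin":12},{"fingers":4.3,"delta_pos":[-11,21.9,-4],"spin":12},{"fingers":4.3,"delta_pos":[-11,21.9,-4],"spin":12},{"fingers":4.3,"delta_pos":[-10.7,21.9,-2],"spin":12},{"fingers":4.3,"delta_pos":[-10.7,21.9,-1],"spin":12},{"fingers":4.3,"delta_pos":[-10.7,21.9,-1],"spin":12}]'; python3 - <<'E'
from h import *
s=sense();print(s["tcp_pos"],s["gripper_width"]*87,s["wrist_force"],s["moment"])
w=capture("wrist")[:,:,::-1];cv2.imwrite("pics/w10.png",w)
G=grasp();print("G",G)
E
```

```text
time_s: 17.15
tcp_pos: [0.5955, 0.0072, 0.033]
ee_rot: [[-0.994, -0.036, 0.101], [-0.036, 0.999, 0.004], [-0.101, 0.0, -0.995]]
wrist_force: [-0.4, -0.5, -1.7]
gripper_width: 0.503
[0.59549267 0.00716519 0.03300302] 43.751965029790405 [-0.41946272 -0.53731757 -1.74422811] [ 0.05186642  0.11644413 -0.018145  ]
G [0.59449407 0.00704464 0.05301214]
```

View pics/w10.png

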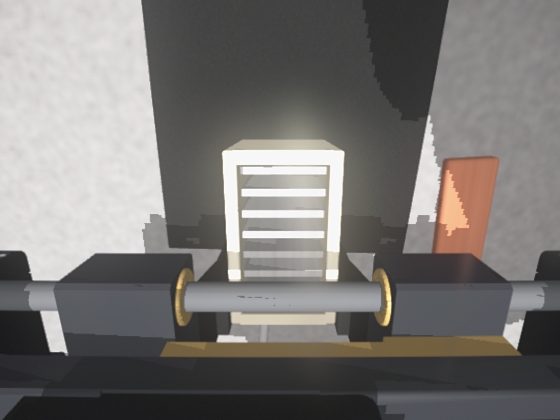

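```bash
python3 -m inch '[{"fingers":4.3,"delta_pos":[0.04,0,0.4],"spin":0},{"fingers":4.3,"delta_pos":[0.08,0,0.8],"spin":0},{"fingers":4.3,"delta_pos":[0.09,0,0.88],"spin":0},{"fingers":4.3,"delta_pos":[0.09,0,0.93],"spin":0},{"fingers":4.3,"delta_pos":[0.09,0,0.98],"spin":0},{"fingers":4.3,"delta_pos":[0.1,0,1.03],"spin":0}]'; python3 -m inch '[{"fingers":4.3,"delta_pos":[0,0,0.05],"spin":0}]'; python3 -m inch '[{"fingers":4.3,"delta_pos":[0,0,0.05],"spin":0},{"fingers":4.3,"delta_pos":[0,0,0.05],"spin":0}]' 
```

```text
time_s: 17.8
tcp_pos: [0.5974, 0.0081, 0.0248]
ee_rot: [[-0.994, -0.037, 0.106], [-0.037, 0.999, 0.005], [-0.106, 0.001, -0.994]]
wrist_force: [-0.6, 0.4, -2.3]
gripper_width: 0.506
time_s: 17.9
tcp_pos: [0.5974, 0.0081, 0.0243]
ee_rot: [[-0.994, -0.037, 0.106], [-0.037, 0.999, 0.005], [-0.106, 0.001, -0.994]]
wrist_force: [-1.2, -0.5, -3.0]
gripper_width: 0.504
time_s: 18.1
tcp_pos: [0.5973, 0.0081, 0.0236]
ee_rot: [[-0.994, -0.037, 0.105], [-0.037, 0.999, 0.005], [-0.105, 0.001, -0.994]]
wrist_force: [0.5, -0.9, -2.8]
gripper_width: 0.504
```

```bash
python3 -m inch '[{"fingers":4.3,"delta_pos":[0,0,0.05],"spin":0},{"fingers":4.3,"delta_pos":[0,0,0.1],"spin":0}]'; python3 -m inch '[{"fingers":4.3,"delta_pos":[0,0,0.05],"spin":0},{"fingers":4.3,"delta_pos":[0,0,0.1],"spin":0}]' 
```

```text
time_s: 18.3
tcp_pos: [0.5975, 0.0081, 0.0227]
ee_rot: [[-0.994, -0.037, 0.106], [-0.037, 0.999, 0.005], [-0.106, 0.001, -0.994]]
wrist_force: [-0.4, 0.3, -0.7]
gripper_width: 0.499
time_s: 18.5
tcp_pos: [0.5976, 0.0081, 0.0224]
ee_rot: [[-0.994, -0.038, 0.106], [-0.037, 0.999, 0.005], [-0.106, 0.001, -0.994]]
wrist_force: [-2.0, 1.2, 5.7]
gripper_width: 0.505
```

```bash
python3 -m inch '[{"fingers":4.36,"delta_pos":[0,0,-0.05],"spin":0},{"fingers":4.39,"delta_pos":[0,0,-0.05],"spin":0},{"fingers":4.39,"delta_pos":[0.17,0.01,-0.33],"spin":0},{"fingers":4.39,"delta_pos":[0.35,0.02,-0.64],"spin":0},{"fingers":4.39,"delta_pos":[0.56,0.02,-0.96],"spin":0},{"fingers":4.39,"delta_pos":[0.78,0.03,-1.25],"spin":0},{"fingers":4.39,"delta_pos":[1.02,0.04,-1.54],"spin":0}]'; python3 - <<'E'
from h import *
s=sense();print(s["tcp_pos"],s["gripper_width"]*87,s["wrist_force"],s["moment"])
w=capture("wrist")[:,:,::-1];cv2.imwrite("pics/w11.png",w)
G=grasp();print("G",G);cal=get_calibration("wrist")
for t in(0,10,20,30):
    q=chute_pts(G,(.0274,.0047),2,t)
    print(t,{k:proj(cal,q[k])[0].round().tolist() for k in[(-1,1,1),(-1,-1,1),(-1,1,-1),(-1,-1,-1)]},q[(-1,1,-1)][2].round(4))
E
```

```text
time_s: 19.2
tcp_pos: [0.5857, 0.0081, 0.0362]
ee_rot: [[-0.994, -0.038, 0.106], [-0.037, 0.999, 0.005], [-0.106, 0.001, -0.994]]
wrist_force: [0.0, -0.0, -1.8]
gripper_width: 0.506
[0.58568696 0.0080508  0.0362289 ] 43.98245390752862 [ 0.00214997 -0.01276712 -1.77816005] [-0.00608885 -0.0125021  -0.01283516]
G [0.58332102 0.00791862 0.05548523]
0 {(-1, 1, 1): [352.0, 161.0], (-1, -1, 1): [223.0, 161.0], (-1, 1, -1): [330.0, 134.0], (-1, -1, -1): [242.0, 133.0]} 0.0228
10 {(-1, 1, 1): [347.0, 145.0], (-1, -1, 1): [228.0, 145.0], (-1, 1, -1): [327.0, 143.0], (-1, -1, -1): [245.0, 143.0]} 0.0123
20 {(-1, 1, 1): [342.0, 137.0], (-1, -1, 1): [232.0, 137.0], (-1, 1, -1): [324.0, 154.0], (-1, -1, -1): [247.0, 154.0]} 0.0031
30 {(-1, 1, 1): [337.0, 134.0], (-1, -1, 1): [236.0, 134.0], (-1, 1, -1): [322.0, 168.0], (-1, -1, -1): [249.0, 167.0]} -0.0045
```

View pics/w11.png

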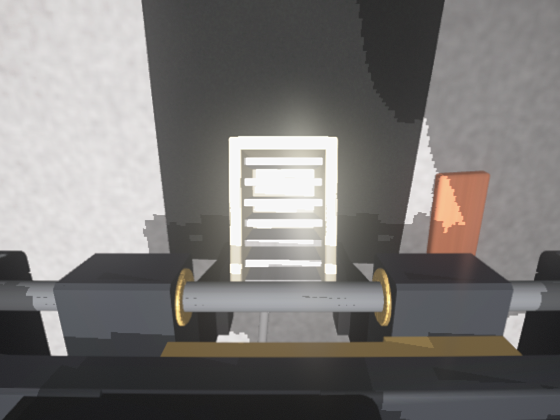

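```bash
python3 -m inch '[{"fingers":4.39,"delta_pos":[0.41,0,-0.43],"spin":0},{"fingers":4.39,"delta_pos":[0.87,0,-0.83],"spin":0},{"fingers":4.39,"delta_pos":[1.36,0,-1.19],"spin":0},{"fingers":4.39,"delta_pos":[1.89,0,-1.52],"spin":0},{"fingers":4.39,"delta_pos":[2.43,0,-1.79],"spin":0},{"fingers":4.39,"delta_pos":[3.0,0,-2.02],"spin":0},{"fingers":4.39,"delta_pos":[3.6,0,-2.18],"spin":0},{"fingers":4.39,"delta_pos":[4.2,0,-2.3],"spin":0}]'; python3 - <<'E'
from h import *
s=sense();print(s["tcp_pos"],s["gripper_width"]*87,s["wrist_force"],s["moment"])
w=capture("wrist")[:,:,::-1];cv2.imwrite("pics/w12.png",w)
G=grasp();print("G",G);cal=get_calibration("wrist")
for t in(40,50,60,70,80):
    q=chute_pts(G,(.0274,.0047),2,t)
    print(t,{k:proj(cal,q[k])[0].round().tolist() for k in[(-1,1,1),(-1,-1,1),(1,1,1),(1,-1,1)]},q[(-1,1,-1)][2].round(4))
E
```

```text
time_s: 20.05
tcp_pos: [0.5416, 0.0064, 0.055]
ee_rot: [[-0.994, -0.038, 0.107], [-0.037, 0.999, 0.005], [-0.107, 0.001, -0.994]]
wrist_force: [0.6, 0.8, 3.2]
gripper_width: 0.507
[0.54162434 0.00641245 0.05502716] 44.13679559281894 [0.59940118 0.776932   3.15176726] [ 0.05496354 -0.35630429 -0.01661528]
G [0.53819808 0.00615645 0.07362694]
40 {(-1, 1, 1): [333.0, 137.0], (-1, -1, 1): [240.0, 137.0], (1, 1, 1): [341.0, 294.0], (1, -1, 1): [232.0, 294.0]} 0.0078
50 {(-1, 1, 1): [329.0, 143.0], (-1, -1, 1): [243.0, 143.0], (1, 1, 1): [341.0, 283.0], (1, -1, 1): [232.0, 283.0]} 0.004
60 {(-1, 1, 1): [326.0, 152.0], (-1, -1, 1): [245.0, 152.0], (1, 1, 1): [340.0, 273.0], (1, -1, 1): [233.0, 272.0]} 0.0024
70 {(-1, 1, 1): [324.0, 163.0], (-1, -1, 1): [247.0, 163.0], (1, 1, 1): [340.0, 262.0], (1, -1, 1): [233.0, 262.0]} 0.0029
80 {(-1, 1, 1): [322.0, 176.0], (-1, -1, 1): [249.0, 176.0], (1, 1, 1): [339.0, 253.0], (1, -1, 1): [234.0, 252.0]} 0.0055
```

View pics/w12.png

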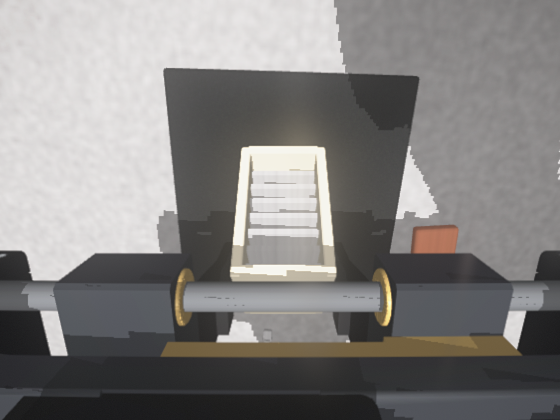

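```bash
python3 -m inch '[{"fingers":4.39,"delta_pos":[0.4,0,-0.18],"spin":0},{"fingers":4.39,"delta_pos":[0.79,0,-0.26],"spin":0},{"fingers":4.39,"delta_pos":[1.16,0,-0.28],"spin":0},{"fingers":4.39,"delta_pos":[1.54,0,-0.28],"spin":0},{"fingers":4.39,"delta_pos":[1.91,0,-0.26],"spin":0},{"fingers":4.39,"delta_pos":[2.28,0,-0.22],"spin":0},{"fingers":4.39,"delta_pos":[2.65,0,-0.16],"spin":0},{"fingers":4.39,"delta_pos":[3.02,0,-0.09],"spin":0}]'; python3 - <<'E'
from h import *
s=sense();print(s["tcp_pos"],s["gripper_width"]*87,s["wrist_force"],s["moment"])
w=capture("wrist")[:,:,::-1];cv2.imwrite("pics/w13.png",w)
G=grasp();print("G",G);cal=get_calibration("wrist")
for t in(70,75,80,85,90):
    q=chute_pts(G,(.0274,.0047),2,t)
    print(t,{k:proj(cal,q[k])[0].round().tolist() for k in[(-1,1,1),(-1,-1,1),(1,1,1),(1,-1,1)]},q[(-1,1,-1)][2].round(4),q[(-1,1,1)][2].round(4))
E
```

```text
time_s: 20.9
tcp_pos: [0.5109, 0.0051, 0.0518]
ee_rot: [[-0.994, -0.037, 0.105], [-0.037, 0.999, 0.005], [-0.105, 0.001, -0.994]]
wrist_force: [-1.1, 0.6, 0.2]
gripper_width: 0.507
[0.51092257 0.00513083 0.05177144] 44.07711798630773 [-1.07584985  0.5766337   0.17045543] [0.4627007  0.16691533 0.0772555 ]
G [0.50799936 0.00483953 0.07034437]
70 {(-1, 1, 1): [324.0, 163.0], (-1, -1, 1): [247.0, 163.0], (1, 1, 1): [340.0, 262.0], (1, -1, 1): [233.0, 262.0]} -0.0004 0.0187
75 {(-1, 1, 1): [323.0, 169.0], (-1, -1, 1): [248.0, 169.0], (1, 1, 1): [339.0, 257.0], (1, -1, 1): [234.0, 257.0]} 0.0006 0.0151
80 {(-1, 1, 1): [322.0, 176.0], (-1, -1, 1): [249.0, 176.0], (1, 1, 1): [339.0, 252.0], (1, -1, 1): [234.0, 252.0]} 0.0022 0.012
85 {(-1, 1, 1): [321.0, 183.0], (-1, -1, 1): [250.0, 183.0], (1, 1, 1): [338.0, 248.0], (1, -1, 1): [235.0, 248.0]} 0.0043 0.0092
90 {(-1, 1, 1): [320.0, 190.0], (-1, -1, 1): [251.0, 190.0], (1, 1, 1): [338.0, 244.0], (1, -1, 1): [235.0, 244.0]} 0.0069 0.0069
```

View pics/w13.png

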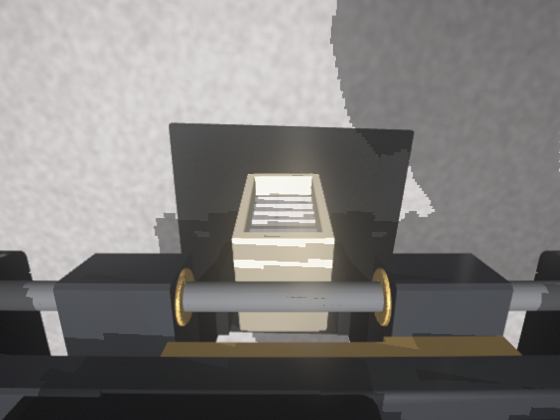

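```bash
python3 -m inch '[{"fingers":4.39,"delta_pos":[0.25,0,0.05],"spin":0},{"fingers":4.39,"delta_pos":[0.45,0,0.1],"spin":0},{"fingers":4.39,"delta_pos":[0.6,0,0.15],"spin":0},{"fingers":4.39,"delta_pos":[0.7,0,0.2],"spin":0},{"fingers":4.39,"delta_pos":[0.75,0,0.24],"spin":0},{"fingers":4.39,"delta_pos":[0.75,0,0.26],"spin":0}]'; python3 - <<'E'
from h import *
s=sense();print(s["tcp_pos"],s["gripper_width"]*87,s["wrist_force"],s["moment"])
w=capture("wrist")[:,:,::-1];cv2.imwrite("pics/w14.png",w)
cv2.imwrite("pics/s14.png",capture("scene")[:,:,::-1]);i=cv2.imread("pics/s14.png")[140:270,200:360];cv2.imwrite("pics/s14c.png",cv2.resize(i,(640,520),interpolation=cv2.INTER_CUBIC))
E
```

```text
time_s: 21.55
tcp_pos: [0.5048, 0.0049, 0.0492]
ee_rot: [[-0.994, -0.038, 0.107], [-0.037, 0.999, 0.005], [-0.107, 0.001, -0.994]]
wrist_force: [-0.2, -0.7, 3.7]
gripper_width: 0.505
[0.5048495  0.00491034 0.04922706] 43.97518028941702 [-0.21638337 -0.71828811  3.69567525] [-0.25342631  0.18686593  0.00414795]
```

View pics/w14.png

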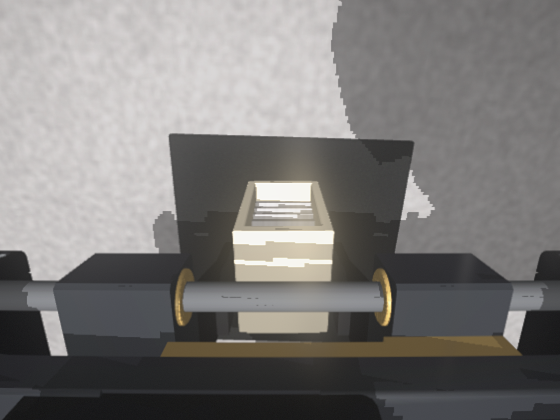

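View pics/s14c.png

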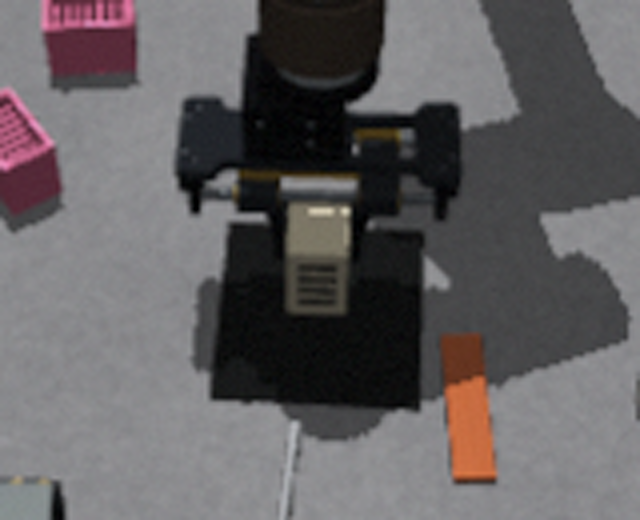

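```bash
python3 -m inch '[{"fingers":4.39,"delta_pos":[0.1,0,0.01],"spin":0},{"fingers":4.39,"delta_pos":[0.2,0,0.04],"spin":0},{"fingers":4.40,"delta_pos":[0.2,0,0.04],"spin":0}]'; python3 - <<'E'
from h import *
s=sense();print(s["tcp_pos"],s["gripper_width"]*87,s["wrist_force"],s["moment"])
w=capture("wrist")[:,:,::-1];cv2.imwrite("pics/w15.png",w[160:350,200:370])
E
```

```text
time_s: 21.95
tcp_pos: [0.5028, 0.0051, 0.0481]
ee_rot: [[-0.994, -0.037, 0.107], [-0.037, 0.999, 0.006], [-0.107, 0.002, -0.994]]
wrist_force: [0.9, 1.2, 1.1]
gripper_width: 0.505
[0.50282825 0.00511356 0.04810542] 43.904044745323446 [0.88419956 1.19182607 1.05283472] [ 0.21851466 -0.30462924  0.0445907 ]
```

View pics/w15.png

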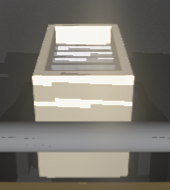

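```bash
python3 -m inch '[{"fingers":4.45,"delta_pos":[0,0,0],"spin":0},{"fingers":4.6,"delta_pos":[0,0,0],"spin":0},{"fingers":5.5,"delta_pos":[0,0,0],"spin":0},{"fingers":6.5,"delta_pos":[0,0,0],"spin":0},{"fingers":7,"delta_pos":[-1.5,0,-3],"spin":0},{"fingers":7,"delta_pos":[-5.5,0,-8],"spin":0},{"fingers":7,"delta_pos":[-5.5,0,-10],"spin":0},{"fingers":7,"delta_pos":[-5.5,0,-10],"spin":0},{"fingers":7,"delta_pos":[-5.5,0,-10],"spin":0}]'; python3 - <<'E'
from h import *
s=sense();print(s["tcp_pos"],s["gripper_width"]*87,s["wrist_force"],s["moment"])
np.save("w16cal.npy",get_calibration("wrist"),allow_pickle=True)
w=capture("wrist")[:,:,::-1];cv2.imwrite("pics/w16.png",w)
cv2.imwrite("pics/s16.png",capture("scene")[:,:,::-1]);i=cv2.imread("pics/s16.png")[140:270,200:360];cv2.imwrite("pics/s16c.png",cv2.resize(i,(640,520),interpolation=cv2.INTER_CUBIC))
E
```

```text
time_s: 22.9
tcp_pos: [0.5461, 0.0064, 0.1534]
ee_rot: [[-0.994, -0.037, 0.106], [-0.036, 0.999, 0.006], [-0.106, 0.002, -0.994]]
wrist_force: [0.1, 0.5, -0.3]
gripper_width: 0.799
[0.54608491 0.006387   0.15340614] 69.5436739361624 [ 0.07660748  0.54738506 -0.30263034] [-0.03673362  0.19651597 -0.05045763]
```

View pics/w16.png

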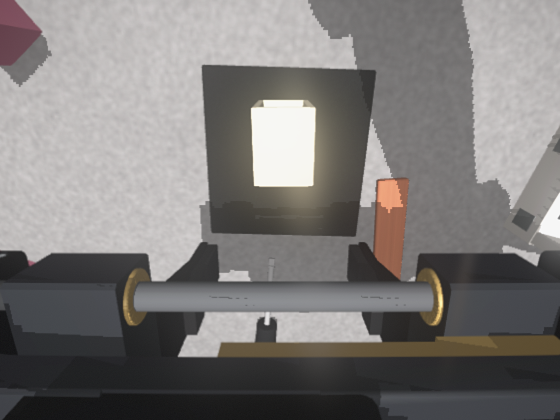

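View pics/s16c.png

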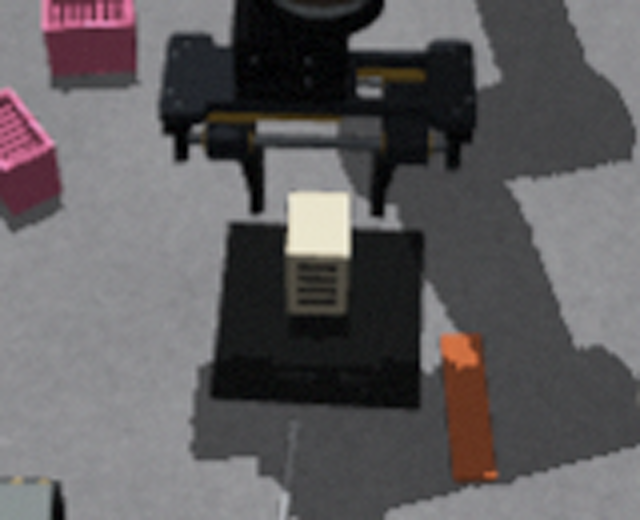

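```bash
python3 - <<'E'
from h import *
cal=np.load("w16cal.npy",allow_pickle=True).item()
im=cv2.imread("pics/w16.png").astype(int)
sub=im[85:200,235:330];m=((sub.min(2)>150)).astype(np.uint8)
ys,xs=np.nonzero(m);h=cv2.convexHull(np.c_[xs,ys].astype(np.int32));q=cv2.approxPolyDP(h,3,True)[:,0]+[235,85];print(q.tolist())
P=np.array([at_z(cal,p,.076)[:2] for p in[(251.5,107),(315,107),(314,186.5),(251.5,186.5)]]);print(P.round(4))
for i in range(4):
    d=P[(i+1)%4]-P[i];print(np.hypot(*d).round(4),np.degrees(np.arctan2(d[1],d[0])).round(1))
print(P.mean(0))
C=P.mean(0);c=np.array([np.cos(np.radians(2)),np.sin(np.radians(2))])
s=sense();R=np.array(s["ee_rot"])
G=np.r_[C+c*.020,.004+.048];T=G+.019*R[:,2];print("T",T,delta(T),delta(T+[0,0,.05]))
E
```

```text
[[314, 107], [313, 184], [254, 185], [251, 108], [263, 100], [303, 100]]
[[ 0.4744 -0.0187]
 [ 0.4729  0.0239]
 [ 0.5289  0.0272]
 [ 0.5306 -0.0187]]
0.0426 92.0
0.0562 3.4
0.0459 -88.0
0.0562 -180.0
[0.50167477 0.00342593]
T [0.5236035  0.00420843 0.03309958] [ 3.34 -0.11 11.59] [ 2.83 -0.11  6.62]
```

```bash
python3 -m inch '[{"fingers":7,"delta_pos":[2.0,-0.1,4],"spin":0},{"fingers":6.5,"delta_pos":[3.1,-0.1,8],"spin":0},{"fingers":6,"delta_pos":[3.15,-0.1,10.5],"spin":0},{"fingers":5.3,"delta_pos":[3.15,-0.1,11.4],"spin":0},{"fingers":4.7,"delta_pos":[3.15,-0.1,11.4],"spin":0},{"fingers":4.5,"delta_pos":[3.15,-0.1,11.4],"spin":0},{"fingers":4.3,"delta_pos":[3.15,-0.1,11.4],"spin":0},{"fingers":4.3,"delta_pos":[3.15,-0.1,11.4],"spin":0},{"fingers":4.3,"delta_pos":[3.15,-0.1,11.4],"spin":0}]'; python3 - <<'E'
from h import *
s=sense();print(s["tcp_pos"],s["gripper_width"]*87,s["wrist_force"],s["moment"],grasp())
E
```

```text
time_s: 23.9
tcp_pos: [0.5284, 0.0053, 0.0379]
ee_rot: [[-0.993, -0.038, 0.109], [-0.037, 0.999, 0.006], [-0.109, 0.002, -0.994]]
wrist_force: [0.2, 1.4, 3.4]
gripper_width: 0.503
[0.52844054 0.00530939 0.03793349] 43.77323517924809 [0.16933589 1.39842168 3.39867395] [0.47847612 0.03423035 0.01663669] [0.52637437 0.00519416 0.05682046]
```

```bash
python3 -m inch '[{"fingers":4.3,"delta_pos":[-0.03,0,-0.3],"spin":0},{"fingers":4.3,"delta_pos":[-0.07,0,-0.6],"spin":0},{"fingers":4.3,"delta_pos":[-2.5,0,-0.4],"spin":0},{"fingers":4.3,"delta_pos":[-5,0,-0.05],"spin":0},{"fingers":4.3,"delta_pos":[-5.54,0,0],"spin":0},{"fingers":4.3,"delta_pos":[-5.52,0,0.25],"spin":0},{"fingers":4.3,"delta_pos":[-5.5,0,0.45],"spin":0},{"fingers":4.3,"delta_pos":[-5.49,0,0.5],"spin":0},{"fingers":4.3,"delta_pos":[-5.48,0,0.55],"spin":0}]'; python3 - <<'E'
from h import *
s=sense();print(s["tcp_pos"],s["gripper_width"]*87,s["wrist_force"],s["moment"],grasp())
w=capture("wrist")[:,:,::-1];cv2.imwrite("pics/w17.png",w)
E
```

```text
time_s: 24.8
tcp_pos: [0.5813, 0.0065, 0.0379]
ee_rot: [[-0.994, -0.038, 0.105], [-0.037, 0.999, 0.004], [-0.105, 0.0, -0.994]]
wrist_force: [-3.8, 0.0, 8.9]
gripper_width: 0.5
[0.58128697 0.00654185 0.0378656 ] 43.533749061457655 [-3.7977495   0.04086075  8.93779123] [-0.02852941  0.92594033 -0.0417871 ] [0.57929793 0.00645897 0.05676101]
```

View pics/w17.png

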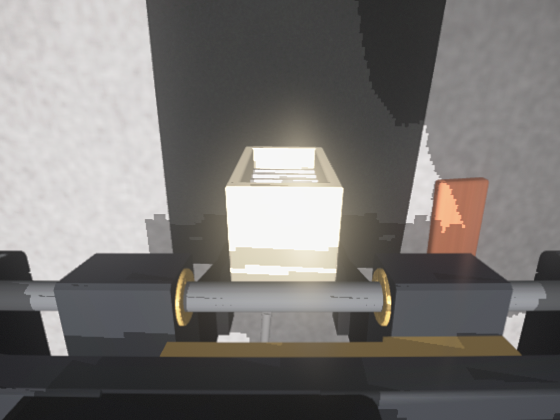

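```bash
python3 -m inch '[{"fingers":4.35,"delta_pos":[0,0,-0.04],"spin":0},{"fingers":4.39,"delta_pos":[0,0,-0.05],"spin":0},{"fingers":4.39,"delta_pos":[0.17,0,-0.23],"spin":0},{"fingers":4.39,"delta_pos":[0.34,0,-0.42],"spin":0},{"fingers":4.39,"delta_pos":[0.7,0,-0.79],"spin":0},{"fingers":4.39,"delta_pos":[1.1,0,-1.13],"spin":0}]'; python3 - <<'E'
from h import *
s=sense();print(s["tcp_pos"],s["gripper_width"]*87,s["wrist_force"],s["moment"],grasp())
w=capture("wrist")[:,:,::-1];cv2.imwrite("pics/w18.png",w)
G=grasp();cal=get_calibration("wrist")
for t in(90,95,100,105):
    q=chute_pts(G,(.0168,-.0247),2,t)
    print(t,{k:proj(cal,q[k])[0].round().tolist() for k in[(-1,1,1),(-1,-1,1),(1,1,1),(1,-1,1)]},q[(-1,1,1)][2].round(4))
E
```

```text
time_s: 25.45
tcp_pos: [0.5703, 0.0066, 0.0472]
ee_rot: [[-0.994, -0.038, 0.106], [-0.037, 0.999, 0.005], [-0.106, 0.001, -0.994]]
wrist_force: [1.4, 0.8, -1.7]
gripper_width: 0.506
[0.57025063 0.00655888 0.0471923 ] 44.0600786254956 [ 1.37788831  0.83058369 -1.7247298 ] [ 0.09229366 -0.24569436  0.03083852] [0.56823344 0.00646059 0.06608467]
90 {(-1, 1, 1): [324.0, 147.0], (-1, -1, 1): [247.0, 147.0], (1, 1, 1): [347.0, 187.0], (1, -1, 1): [227.0, 187.0]} 0.0138
95 {(-1, 1, 1): [323.0, 153.0], (-1, -1, 1): [248.0, 153.0], (1, 1, 1): [345.0, 179.0], (1, -1, 1): [229.0, 179.0]} 0.0094
100 {(-1, 1, 1): [322.0, 160.0], (-1, -1, 1): [249.0, 160.0], (1, 1, 1): [343.0, 173.0], (1, -1, 1): [230.0, 173.0]} 0.0054
105 {(-1, 1, 1): [321.0, 168.0], (-1, -1, 1): [250.0, 168.0], (1, 1, 1): [342.0, 168.0], (1, -1, 1): [232.0, 168.0]} 0.0019
```

View pics/w18.png

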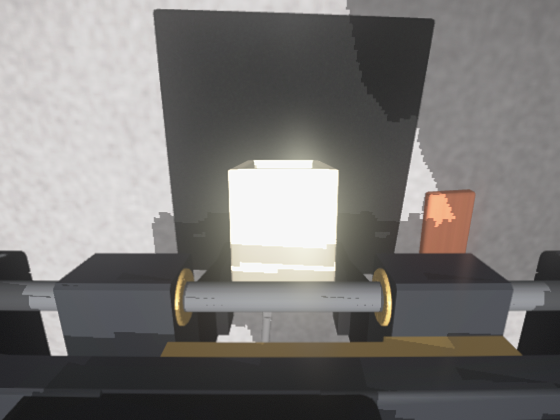

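```bash
python3 -m inch '[{"fingers":4.39,"delta_pos":[0.52,0,-0.39],"spin":0},{"fingers":4.39,"delta_pos":[1.08,0,-0.73],"spin":0},{"fingers":4.39,"delta_pos":[1.65,0,-1.01],"spin":0},{"fingers":4.39,"delta_pos":[2.26,0,-1.26],"spin":0},{"fingers":4.39,"delta_pos":[2.88,0,-1.45],"spin":0},{"fingers":4.39,"delta_pos":[3.52,0,-1.58],"spin":0},{"fingers":4.39,"delta_pos":[4.17,0,-1.66],"spin":0}]'; python3 - <<'E'
from h import *
s=sense();print(s["tcp_pos"],s["gripper_width"]*87,s["wrist_force"],s["moment"],grasp())
w=capture("wrist")[:,:,::-1];cv2.imwrite("pics/w19.png",w)
G=grasp();cal=get_calibration("wrist")
for t in(110,120,130,140,150):
    q=chute_pts(G,(.0168,-.0247),2,t)
    print(t,{k:proj(cal,q[k])[0].round().tolist() for k in[(1,1,-1),(1,-1,-1),(1,1,1),(1,-1,1)]},q[(-1,1,1)].round(4))
E
```

```text
time_s: 26.2
tcp_pos: [0.5261, 0.0048, 0.0592]
ee_rot: [[-0.994, -0.037, 0.105], [-0.037, 0.999, 0.005], [-0.105, 0.001, -0.994]]
wrist_force: [0.5, 0.1, 0.5]
gripper_width: 0.508
[0.5261422  0.00477964 0.05915598] 44.17406841371997 [0.46919226 0.12875688 0.51684038] [ 0.32769998 -0.00064809  0.05882076] [0.52414483 0.00468374 0.07805046]
110 {(1, 1, -1): [338.0, 298.0], (1, -1, -1): [234.0, 297.0], (1, 1, 1): [339.0, 164.0], (1, -1, 1): [234.0, 164.0]} [0.4906 0.0254 0.0102]
120 {(1, 1, -1): [339.0, 290.0], (1, -1, -1): [234.0, 290.0], (1, 1, 1): [336.0, 161.0], (1, -1, 1): [237.0, 161.0]} [0.5028 0.0258 0.0058]
130 {(1, 1, -1): [339.0, 282.0], (1, -1, -1): [234.0, 282.0], (1, 1, 1): [333.0, 161.0], (1, -1, 1): [240.0, 161.0]} [0.5156 0.0262 0.0035]
140 {(1, 1, -1): [338.0, 274.0], (1, -1, -1): [235.0, 273.0], (1, 1, 1): [330.0, 165.0], (1, -1, 1): [242.0, 165.0]} [0.5286 0.0267 0.0035]
150 {(1, 1, -1): [338.0, 266.0], (1, -1, -1): [235.0, 266.0], (1, 1, 1): [327.0, 171.0], (1, -1, 1): [244.0, 171.0]} [0.5414 0.0271 0.0058]
```

View pics/w19.png

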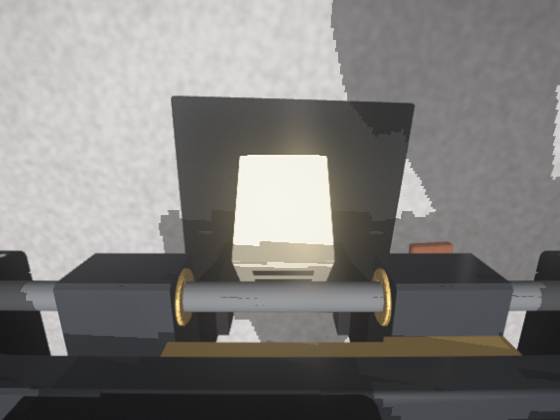

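```bash
python3 -m inch '[{"fingers":4.39,"delta_pos":[0.65,0,-0.04],"spin":0},{"fingers":4.39,"delta_pos":[1.3,0,-0.03],"spin":0},{"fingers":4.39,"delta_pos":[1.94,0,0.05],"spin":0},{"fingers":4.39,"delta_pos":[2.58,0,0.18],"spin":0},{"fingers":4.39,"delta_pos":[3.2,0,0.36],"spin":0},{"fingers":4.39,"delta_pos":[3.81,0,0.6],"spin":0},{"fingers":4.39,"delta_pos":[4.4,0,0.88],"spin":0}]'; python3 - <<'E'
from h import *
s=sense();print(s["tcp_pos"],s["gripper_width"]*87,s["wrist_force"],s["moment"],grasp())
w=capture("wrist")[:,:,::-1];cv2.imwrite("pics/w20.png",w)
G=grasp();cal=get_calibration("wrist")
for t in(160,165,170,175,180):
    q=chute_pts(G,(.0168,-.0247),2,t)
    print(t,{k:proj(cal,q[k])[0].round().tolist() for k in[(1,1,-1),(1,-1,-1),(1,1,1),(1,-1,1)]},q[(-1,1,1)].round(4),q[(1,1,1)].round(4))
E
```

```text
time_s: 26.95
tcp_pos: [0.4838, 0.0031, 0.0454]
ee_rot: [[-0.994, -0.038, 0.106], [-0.037, 0.999, 0.005], [-0.106, 0.001, -0.994]]
wrist_force: [1.4, -1.4, 3.2]
gripper_width: 0.501
[0.48383427 0.00312578 0.04543533] 43.58229343023864 [ 1.40769769 -1.43532083  3.2298779 ] [-0.37244942 -0.69267984 -0.08275862] [0.48182608 0.00303173 0.06432867]
160 {(1, 1, -1): [337.0, 258.0], (1, -1, -1): [236.0, 258.0], (1, 1, 1): [325.0, 180.0], (1, -1, 1): [246.0, 180.0]} [ 0.512   0.026  -0.0035] [0.4444 0.0237 0.0212]
165 {(1, 1, -1): [337.0, 255.0], (1, -1, -1): [236.0, 255.0], (1, 1, 1): [324.0, 185.0], (1, -1, 1): [247.0, 185.0]} [ 5.178e-01  2.620e-02 -5.000e-04] [0.4483 0.0238 0.0182]
170 {(1, 1, -1): [336.0, 252.0], (1, -1, -1): [236.0, 252.0], (1, 1, 1): [323.0, 190.0], (1, -1, 1): [248.0, 190.0]} [0.5233 0.0264 0.003 ] [0.4524 0.0239 0.0155]
175 {(1, 1, -1): [336.0, 249.0], (1, -1, -1): [237.0, 249.0], (1, 1, 1): [322.0, 196.0], (1, -1, 1): [248.0, 196.0]} [0.5284 0.0266 0.007 ] [0.4568 0.0241 0.0133]
180 {(1, 1, -1): [335.0, 247.0], (1, -1, -1): [237.0, 247.0], (1, 1, 1): [322.0, 202.0], (1, -1, 1): [249.0, 202.0]} [0.5332 0.0268 0.0114] [0.4613 0.0242 0.0114]
```

View pics/w20.png

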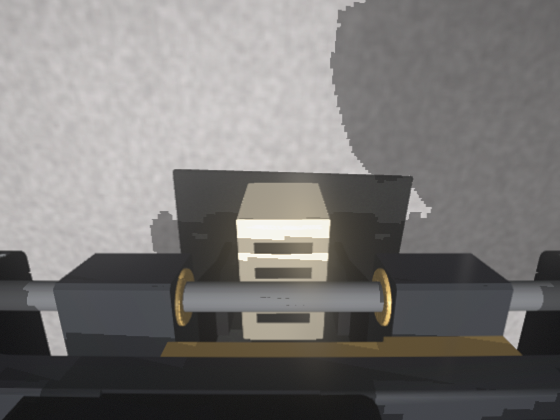

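```bash
python3 - <<'E'
from h import *
cal=get_calibration("wrist");G=grasp()
for x0 in((.0168,-.0247,170),(.01,-.02,185)):
    print(fit_end(cal,G,{(1,1,1):(323,184),(1,-1,1):(246,184),(1,1,-1):(329.5,219),(1,-1,-1):(237,219),(-1,1,-1):(323,340),(-1,-1,-1):(240,340)},yaw=2.1,x0=x0,floor=.004))
E
```

```text
(array([ 6.99840111e-03, -3.27931159e-02,  1.80684892e+02]), array([-2.3, -0.8,  3.8, -0.8,  4.3,  0.1,  1.3,  0.1,  3.1,  0.7,  5.1,
        0.7, -1. ]))
(array([ 6.99840020e-03, -3.27931163e-02,  1.80684894e+02]), array([-2.3, -0.8,  3.8, -0.8,  4.3,  0.1,  1.3,  0.1,  3.1,  0.7,  5.1,
        0.7, -1. ]))
```

```bash
python3 -m inch '[{"fingers":4.42,"delta_pos":[0,0,-0.03],"spin":0},{"fingers":4.7,"delta_pos":[0,0,-0.03],"spin":0},{"fingers":5,"delta_pos":[-0.1,0,0.6],"spin":0},{"fingers":5,"delta_pos":[-0.42,0,1.8],"spin":0},{"fingers":5,"delta_pos":[-0.42,0,2.65],"spin":0},{"fingers":4.7,"delta_pos":[-0.42,0,2.65],"spin":0}]'; python3 - <<'E'
from h import *
s=sense();print(s["tcp_pos"],s["gripper_width"]*87,s["wrist_force"],s["moment"],grasp())
w=capture("wrist")[:,:,::-1];cv2.imwrite("pics/w21.png",w)
cv2.imwrite("pics/s21.png",capture("scene")[:,:,::-1]);i=cv2.imread("pics/s21.png")[140:270,200:360];cv2.imwrite("pics/s21c.png",cv2.resize(i,(640,520),interpolation=cv2.INTER_CUBIC))
E
```

```text
time_s: 27.6
tcp_pos: [0.4902, 0.003, 0.0179]
ee_rot: [[-0.994, -0.037, 0.102], [-0.037, 0.999, 0.004], [-0.102, -0.0, -0.995]]
wrist_force: [-1.1, -0.6, -0.3]
gripper_width: 0.557
[0.49019794 0.00303083 0.01790535] 48.498346336653036 [-1.13851001 -0.56289745 -0.32492643] [-0.0508061   0.10960509 -0.08085009] [0.48826358 0.00296038 0.0368065 ]
```

View pics/w21.png

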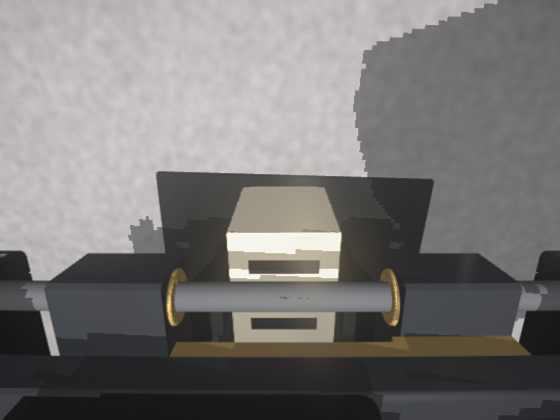

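View pics/s21c.png

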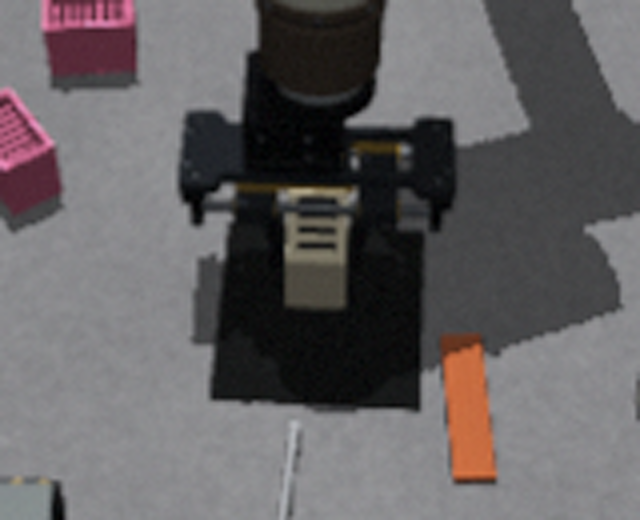

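```bash
python3 - <<'E'
from h import *
cal=get_calibration("wrist");G=grasp()
r=fit_end(cal,G,{(1,1,1):(326,188),(1,-1,1):(244,188),(1,1,-1):(341,234),(1,-1,-1):(228,234)},yaw=2.1,x0=(.0,-.005,180),floor=.004);print(r)
# pole: from top and scene initial images
im=cv2.imread("pics/scene0.png");i=im[185:265,335:415];cv2.imwrite("pics/pz.png",cv2.resize(i,(600,600),interpolation=cv2.INTER_CUBIC))
im=cv2.imread("pics/top0.png");i=im[185:245,165:225];cv2.imwrite("pics/pt.png",cv2.resize(i,(600,600),interpolation=cv2.INTER_CUBIC))
E
```

```text
(array([ 1.87316799e-03, -6.98184754e-03,  1.80284559e+02]), array([ 0.4, -0. ,  0.9, -0. ,  3.3,  0.1,  1.1,  0.1, -1.2]))
```

View pics/pt.png

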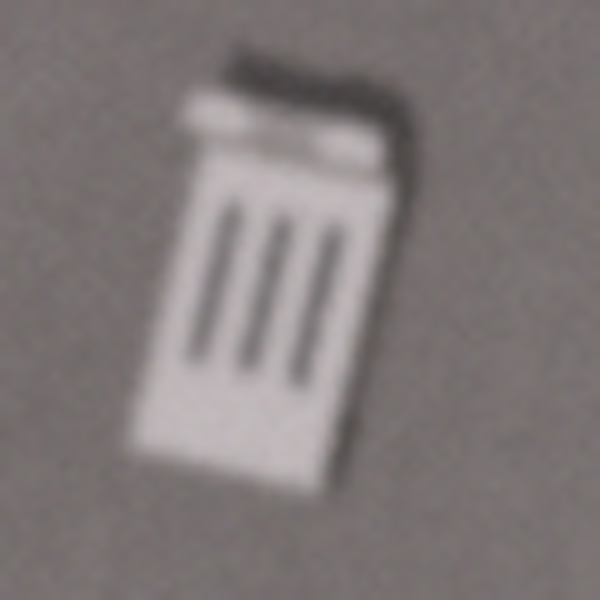

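View pics/pz.png

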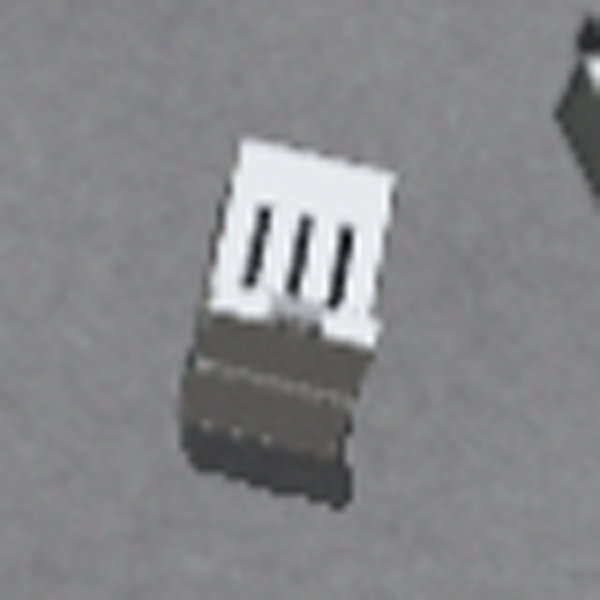

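```bash
python3 - <<'E'
from h import *
print(delta([.645,.262,.20]),delta([.492,.003,.06]))
c=get_calibration("top")
for p in[(178.2,229.7),(197.2,234.4)]: print(at_z(c,p,.04).round(4))
c=get_calibration("scene")
for p in[(335+245/7.5,185+138/7.5),(335+395/7.5,185+175/7.5)]: print(at_z(c,p,.04).round(4))
for p in[(335+207/7.5,185+312/7.5),(335+375/7.5,185+348/7.5)]: print("stoptop",at_z(c,p,.076).round(4))
E
```

```text
[-18.16  25.29 -16.28] [-0.54 -0.03 -4.06]
[0.4954 0.3185 0.04  ]
[0.4816 0.2598 0.04  ]
[0.4843 0.2641 0.04  ]
[0.4982 0.3214 0.04  ]
stoptop [0.5918 0.237  0.076 ]
stoptop [0.6032 0.2965 0.076 ]
```

```bash
python3 -m inch '[{"fingers":4.4,"delta_pos":[0,0,0],"spin":0},{"fingers":4.3,"delta_pos":[0,0,0],"spin":0},{"fingers":4.3,"delta_pos":[0,0,0],"spin":0},{"fingers":4.3,"delta_pos":[0,0,-0.5],"spin":0},{"fingers":4.3,"delta_pos":[-0.3,0,-2],"spin":0},{"fingers":4.3,"delta_pos":[-1,1,-6],"spin":0},{"fingers":4.3,"delta_pos":[-18.2,25.3,-16.3],"spin":15.5},{"fingers":4.3,"delta_pos":[-18.2,25.3,-16.3],"spin":15.5},{"fingers":4.3,"delta_pos":[-18.2,25.3,-16.3],"spin":15.5},{"fingers":4.3,"delta_pos":[-18.2,25.3,-16.3],"spin":15.5},{"fingers":4.3,"delta_pos":[-18.2,25.3,-16.3],"spin":15.5},{"fingers":4.3,"delta_pos":[-18.2,25.3,-16.3],"spin":15.5},{"fingers":4.3,"delta_pos":[-18.2,25.3,-16.3],"spin":15.5},{"fingers":4.3,"delta_pos":[-18.2,25.3,-16.3],"spin":15.5},{"fingers":4.3,"delta_pos":[-18.2,25.3,-16.3],"spin":15.5},{"fingers":4.3,"delta_pos":[-18.2,25.3,-16.3],"spin":15.5}]'; python3 - <<'E'
from h import *
s=sense();print(s["tcp_pos"],s["gripper_width"]*87,s["wrist_force"],s["moment"],grasp())
np.save("w22cal.npy",get_calibration("wrist"),allow_pickle=True)
w=capture("wrist")[:,:,::-1];cv2.imwrite("pics/w22.png",w)
E
```

```text
time_s: 29.3
tcp_pos: [0.6441, 0.2609, 0.2003]
ee_rot: [[-0.968, 0.23, 0.103], [0.232, 0.973, 0.004], [-0.099, 0.027, -0.995]]
wrist_force: [-0.7, -0.4, -2.2]
gripper_width: 0.503
[0.64412458 0.26091971 0.2003237 ] 43.75902744949105 [-0.67059429 -0.39427946 -2.17322174] [-0.03479557  0.16525388 -0.01066086] [0.64217066 0.26085095 0.21922284]
```

View pics/w22.png

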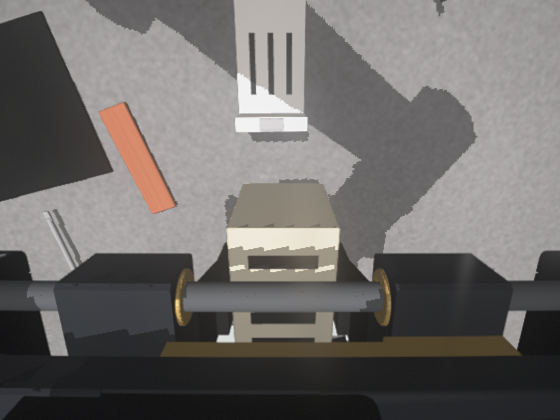

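```bash
python3 - <<'E'
import cv2
i=cv2.imread("pics/w22.png")[0:145,215:325];cv2.imwrite("pics/w22c.png",cv2.resize(i,None,fx=5,fy=4,interpolation=cv2.INTER_CUBIC))
E
```

```text
(no output)
```

View pics/w22c.png

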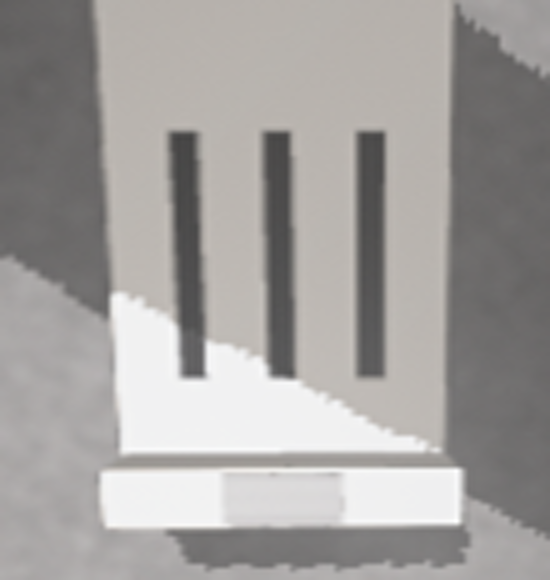

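```bash
python3 - <<'E'
from h import *
cal=np.load("w22cal.npy",allow_pickle=True).item()
p=lambda cx,cy,z:at_z(cal,(215+cx/5-.4,cy/4-.4),z)[:2]
L=[p(97,4,.04),p(121,450,.04)];Rr=[p(455,4,.04),p(443,450,.04)]
for a in(L,Rr):
    d=a[0]-a[1];print(np.round(a,4).tolist(),np.degrees(np.arctan2(-d[1],-d[0])).round(2))
f=[p(121,453,.04),p(443,453,.04)];t=[p(101,468,.076),p(461,468,.076)];b=[p(101,527,.076),p(461,527,.076)]
for a in(f,t,b):
    d=a[1]-a[0];print(np.round(a,4).tolist(),"mid",np.mean(a,0).round(4),"len",np.hypot(*d).round(4),"yaw",(np.degrees(np.arctan2(d[1],d[0]))-90).round(2))
E
```

```text
[[0.4893, 0.2594], [0.5756, 0.2386]] -13.57
[[0.5027, 0.3168], [0.5895, 0.2961]] -13.41
[[0.5763, 0.2384], [0.5902, 0.296]] mid [0.5832 0.2672] len 0.0592 yaw -13.57
[[0.5758, 0.2388], [0.5896, 0.296]] mid [0.5827 0.2674] len 0.0589 yaw -13.58
[[0.5872, 0.2354], [0.6013, 0.2936]] mid [0.5942 0.2645] len 0.0598 yaw -13.64
```

```bash
python3 - <<'E'
from h import *
s=sense();R=np.array(s["ee_rot"])
for z in(.16,.083,.0728):
    print(delta(np.array([.5316,.2796,z])+.019*R[:,2]))
E
```

```text
[11.75 -0.89  4.78]
[12.52 -1.11 12.44]
[12.62 -1.14 13.46]
```

```bash
python3 -m inch '[{"fingers":4.3,"delta_pos":[5,-0.4,0],"spin":0},{"fingers":4.3,"delta_pos":[10,-0.8,1],"spin":0},{"fingers":4.3,"delta_pos":[11.7,-0.9,4],"spin":0},{"fingers":4.3,"delta_pos":[12.1,-1,8],"spin":0},{"fingers":4.3,"delta_pos":[12.4,-1.1,11],"spin":0},{"fingers":4.3,"delta_pos":[12.5,-1.1,12.4],"spin":0},{"fingers":4.3,"delta_pos":[12.5,-1.1,12.4],"spin":0},{"fingers":4.3,"delta_pos":[12.5,-1.1,12.4],"spin":0}]'; python3 - <<'E'
from h import *
s=sense();print(s["tcp_pos"],s["gripper_width"]*87,s["wrist_force"],s["moment"],grasp())
w=capture("wrist")[:,:,::-1];cv2.imwrite("pics/w23.png",w)
R=np.array(s["ee_rot"]);print(delta(np.array([.5316,.2796,.0728])+.019*R[:,2]),np.round(R,3).tolist())
E
```

```text
time_s: 30.15
tcp_pos: [0.5353, 0.2807, 0.0657]
ee_rot: [[-0.967, 0.23, 0.106], [0.232, 0.973, 0.005], [-0.102, 0.03, -0.994]]
wrist_force: [-0.0, 1.4, -2.2]
gripper_width: 0.5
[0.53530986 0.28073571 0.06573906] 43.53680135700918 [-0.03500575  1.39557893 -2.19504542] [ 0.03198953  0.11280253 -0.01076403] [0.53329173 0.28063791 0.08463132]
[ 0.3  -0.24  1.22] [[-0.967, 0.23, 0.106], [0.232, 0.973, 0.005], [-0.102, 0.03, -0.994]]
```

View pics/w23.png

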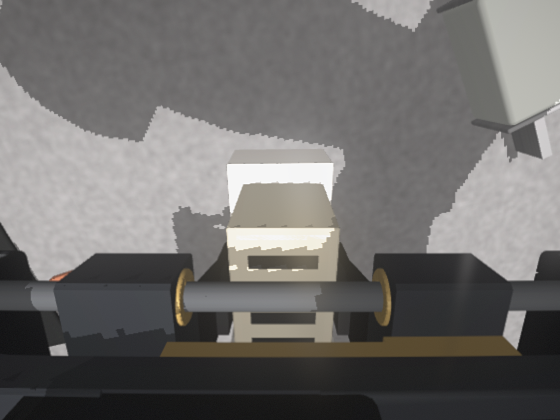

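```bash
python3 -m inch '[{"fingers":4.3,"delta_pos":[0.15,-0.12,0.4],"spin":0},{"fingers":4.3,"delta_pos":[0.25,-0.15,0.7],"spin":0},{"fingers":4.3,"delta_pos":[0.27,-0.16,0.8],"spin":0},{"fingers":4.3,"delta_pos":[0.28,-0.16,0.86],"spin":0},{"fingers":4.3,"delta_pos":[0.28,-0.16,0.92],"spin":0},{"fingers":4.3,"delta_pos":[0.28,-0.16,0.97],"spin":0}]'; python3 -m inch '[{"fingers":4.3,"delta_pos":[0,0,0.05],"spin":0},{"fingers":4.3,"delta_pos":[0,0,0.1],"spin":0}]'; python3 -m inch '[{"fingers":4.3,"delta_pos":[0,0,0.05],"spin":0},{"fingers":4.3,"delta_pos":[0,0,0.1],"spin":0}]'
```

```text
time_s: 30.8
tcp_pos: [0.5328, 0.2801, 0.0566]
ee_rot: [[-0.968, 0.229, 0.106], [0.231, 0.973, 0.004], [-0.102, 0.029, -0.994]]
wrist_force: [-5.5, -1.2, 9.5]
gripper_width: 0.503
time_s: 31.0
tcp_pos: [0.533, 0.2802, 0.0565]
ee_rot: [[-0.968, 0.229, 0.106], [0.231, 0.973, 0.004], [-0.102, 0.029, -0.994]]
wrist_force: [-7.6, -2.0, 14.2]
gripper_width: 0.504
time_s: 31.2
tcp_pos: [0.5332, 0.2802, 0.0565]
ee_rot: [[-0.968, 0.229, 0.107], [0.23, 0.973, 0.004], [-0.103, 0.029, -0.994]]
wrist_force: [-10.1, -1.7, 19.0]
gripper_width: 0.504
```

```bash
python3 -m inch '[{"fingers":4.3,"delta_pos":[0,0,-0.1],"spin":0},{"fingers":4.3,"delta_pos":[0,0,-0.2],"spin":0}]'; python3 -m inch '[{"fingers":4.36,"delta_pos":[0,0,0],"spin":0},{"fingers":4.39,"delta_pos":[0,0,0],"spin":0},{"fingers":4.39,"delta_pos":[0,0,0],"spin":0}]'; python3 - <<'E'
from h import *
s=sense();print(s["tcp_pos"],s["gripper_width"]*87,s["wrist_force"],s["moment"],grasp())
w=capture("wrist")[:,:,::-1];cv2.imwrite("pics/w24.png",w)
i=capture("scene")[180:270,330:430,::-1];cv2.imwrite("pics/s24.png",cv2.resize(i,None,fx=6,fy=6,interpolation=cv2.INTER_CUBIC))
E
```

```text
time_s: 31.4
tcp_pos: [0.5331, 0.2802, 0.0567]
ee_rot: [[-0.968, 0.229, 0.107], [0.231, 0.973, 0.005], [-0.103, 0.03, -0.994]]
wrist_force: [-1.4, -2.6, 1.8]
gripper_width: 0.503
time_s: 31.7
tcp_pos: [0.5333, 0.2804, 0.0564]
ee_rot: [[-0.968, 0.229, 0.107], [0.231, 0.973, 0.005], [-0.103, 0.03, -0.994]]
wrist_force: [-3.5, -2.3, 6.7]
gripper_width: 0.508
[0.53332685 0.2803815  0.05642763] 44.16791075888921 [-3.46293453 -2.34054015  6.66013855] [-0.68564787  0.87561056 -0.06686508] [0.53129958 0.28028308 0.07531891]
```

View pics/w24.png

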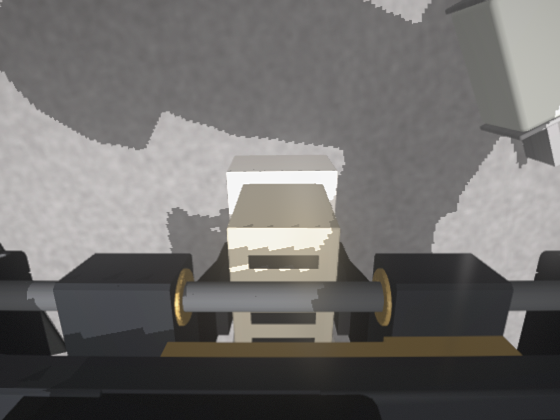

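View pics/s24.png

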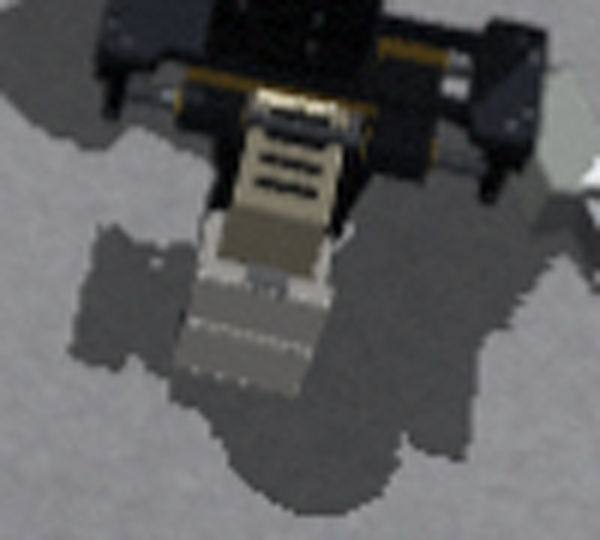

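```bash
python3 -m inch '[{"fingers":4.38,"delta_pos":[0,0,-0.05],"spin":0},{"fingers":4.37,"delta_pos":[-0.2,0,-0.05],"spin":0},{"fingers":4.37,"delta_pos":[-0.4,0,-0.03],"spin":0},{"fingers":4.37,"delta_pos":[-0.6,0,-0.01],"spin":0},{"fingers":4.37,"delta_pos":[-0.8,0,0.01],"spin":0},{"fingers":4.37,"delta_pos":[-0.95,0,0.03],"spin":0},{"fingers":4.37,"delta_pos":[-1.05,0,0.04],"spin":0},{"fingers":4.37,"delta_pos":[-1.1,0,0.05],"spin":0}]'; python3 - <<'E'
from h import *
s=sense();print(s["tcp_pos"],s["gripper_width"]*87,s["wrist_force"],s["moment"],grasp())
i=capture("scene")[180:270,330:430,::-1];cv2.imwrite("pics/s25.png",cv2.resize(i,None,fx=6,fy=6,interpolation=cv2.INTER_CUBIC))
E
```

```text
time_s: 32.6
tcp_pos: [0.5441, 0.2787, 0.0565]
ee_rot: [[-0.968, 0.229, 0.107], [0.231, 0.973, 0.007], [-0.102, 0.031, -0.994]]
wrist_force: [-4.5, 1.0, 7.0]
gripper_width: 0.502
[0.54411199 0.27866588 0.05649143] 43.68704183999033 [-4.47292738  0.96425632  6.95785874] [ 0.15470438  1.20721624 -0.05590416] [0.54208213 0.27854081 0.07538228]
```

View pics/s25.png

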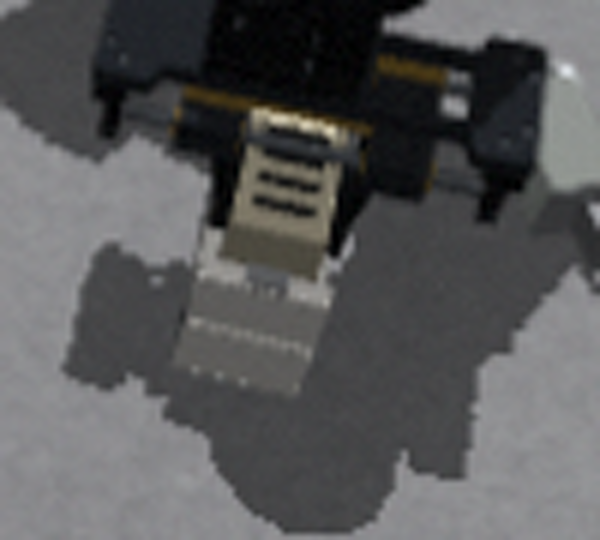

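```bash
python3 -m inch '[{"fingers":4.37,"delta_pos":[0,0,-0.06],"spin":0},{"fingers":4.37,"delta_pos":[-0.05,0,-0.06],"spin":0},{"fingers":4.37,"delta_pos":[-0.1,0,-0.05],"spin":0},{"fingers":4.37,"delta_pos":[-0.15,0,-0.05],"spin":0}]'; python3 -m inch '[{"fingers":4.37,"delta_pos":[-0.05,0,0],"spin":0},{"fingers":4.37,"delta_pos":[-0.1,0,0.01],"spin":0}]';python3 -m inch '[{"fingers":4.37,"delta_pos":[-0.05,0,0],"spin":0},{"fingers":4.37,"delta_pos":[-0.1,0,0.01],"spin":0}]'
```

```text
time_s: 33.05
tcp_pos: [0.5453, 0.2778, 0.0565]
ee_rot: [[-0.968, 0.229, 0.106], [0.231, 0.973, 0.006], [-0.102, 0.03, -0.994]]
wrist_force: [-2.6, 1.6, 3.7]
gripper_width: 0.499
time_s: 33.25
tcp_pos: [0.5461, 0.2773, 0.0565]
ee_rot: [[-0.968, 0.229, 0.106], [0.231, 0.973, 0.005], [-0.102, 0.03, -0.994]]
wrist_force: [-4.1, 1.6, 3.7]
gripper_width: 0.505
time_s: 33.45
tcp_pos: [0.547, 0.2768, 0.0565]
ee_rot: [[-0.968, 0.23, 0.105], [0.231, 0.973, 0.005], [-0.101, 0.029, -0.994]]
wrist_force: [-3.6, 2.8, 4.4]
gripper_width: 0.499
```

```bash
python3 -m inch '[{"fingers":4.37,"delta_pos":[-0.05,0,0],"spin":0},{"fingers":4.37,"delta_pos":[-0.1,0,0.01],"spin":0}]';python3 -m inch '[{"fingers":4.37,"delta_pos":[-0.05,0,0],"spin":0}]';python3 -m inch '[{"fingers":4.37,"delta_pos":[-0.05,0,0],"spin":0}]'
```

```text
time_s: 33.65
tcp_pos: [0.5478, 0.2765, 0.0565]
ee_rot: [[-0.968, 0.23, 0.105], [0.231, 0.973, 0.005], [-0.101, 0.029, -0.994]]
wrist_force: [-4.1, 1.5, 5.6]
gripper_width: 0.503
time_s: 33.75
tcp_pos: [0.5483, 0.2763, 0.0565]
ee_rot: [[-0.968, 0.23, 0.105], [0.231, 0.973, 0.005], [-0.101, 0.029, -0.994]]
wrist_force: [-2.9, 1.6, 4.8]
gripper_width: 0.504
time_s: 33.85
tcp_pos: [0.5487, 0.2761, 0.0565]
ee_rot: [[-0.968, 0.23, 0.105], [0.231, 0.973, 0.005], [-0.101, 0.029, -0.994]]
wrist_force: [-3.8, 1.7, 4.9]
gripper_width: 0.506
```

```bash
python3 -m inch '[{"fingers":4.37,"delta_pos":[-0.05,0,0],"spin":0}]';python3 -m inch '[{"fingers":4.37,"delta_pos":[-0.05,0,0],"spin":0}]';python3 -m inch '[{"fingers":4.37,"delta_pos":[-0.05,0,-0.01],"spin":0}]'; python3 - <<'E'
from h import *
s=sense();print(s["tcp_pos"],grasp())
i=capture("scene")[180:270,330:430,::-1];cv2.imwrite("pics/s26.png",cv2.resize(i,None,fx=6,fy=6,interpolation=cv2.INTER_CUBIC))
E
```

```text
time_s: 33.95
tcp_pos: [0.5492, 0.276, 0.0565]
ee_rot: [[-0.968, 0.23, 0.105], [0.231, 0.973, 0.005], [-0.101, 0.029, -0.994]]
wrist_force: [-3.6, 1.4, 4.4]
gripper_width: 0.506
time_s: 34.05
tcp_pos: [0.5497, 0.2759, 0.0565]
ee_rot: [[-0.968, 0.23, 0.105], [0.231, 0.973, 0.005], [-0.101, 0.029, -0.994]]
wrist_force: [-4.6, 0.5, 5.6]
gripper_width: 0.505
time_s: 34.15
tcp_pos: [0.5501, 0.2758, 0.0565]
ee_rot: [[-0.968, 0.23, 0.105], [0.231, 0.973, 0.005], [-0.101, 0.029, -0.994]]
wrist_force: [-5.5, 1.7, 4.8]
gripper_width: 0.504
[0.55008161 0.27580094 0.05651899] [0.54809053 0.27571461 0.07541418]
```

View pics/s26.png

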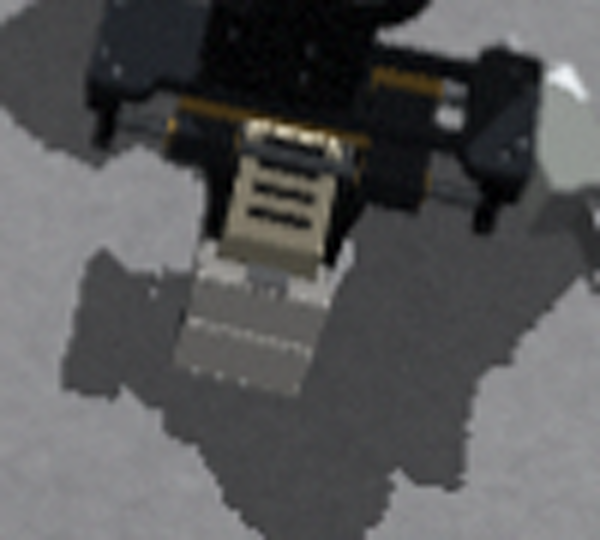

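```bash
python3 -m inch '[{"fingers":4.37,"delta_pos":[-0.05,0,-0.01],"spin":0}]';python3 -m inch '[{"fingers":4.37,"delta_pos":[-0.05,0,0],"spin":0}]';python3 -m inch '[{"fingers":4.37,"delta_pos":[-0.05,0,0],"spin":0}]';python3 -c "
from station import sense
s=sense();print(s['tcp_pos'],s['wrist_force'],s['moment'])"
```

```text
time_s: 34.3
tcp_pos: [0.5501, 0.2757, 0.0565]
ee_rot: [[-0.968, 0.23, 0.104], [0.231, 0.973, 0.004], [-0.1, 0.028, -0.995]]
wrist_force: [-6.9, 2.0, 3.6]
gripper_width: 0.506
time_s: 34.4
tcp_pos: [0.5502, 0.2757, 0.0565]
ee_rot: [[-0.968, 0.23, 0.103], [0.231, 0.973, 0.004], [-0.1, 0.028, -0.995]]
wrist_force: [-8.3, 3.3, 5.9]
gripper_width: 0.506
time_s: 34.5
tcp_pos: [0.5502, 0.2756, 0.0564]
ee_rot: [[-0.968, 0.23, 0.103], [0.231, 0.973, 0.004], [-0.099, 0.028, -0.995]]
wrist_force: [-10.0, 3.6, 6.5]
gripper_width: 0.502
[0.55019959 0.27562    0.056432  ] [-9.97783678  3.6188023   6.54749525] [1.06981302 2.72783105 0.20357308]
```

```bash
python3 -m inch '[{"fingers":4.37,"delta_pos":[0.06,0,-0.02],"spin":0},{"fingers":4.39,"delta_pos":[0.07,0,-0.04],"spin":0},{"fingers":4.39,"delta_pos":[0.07,0,-0.04],"spin":0}]'; python3 - <<'E'
from h import *
s=sense();print(s["tcp_pos"],s['wrist_force'],s['moment'])
w=capture("wrist")[:,:,::-1];cv2.imwrite("pics/w27.png",w)
E
```

```text
time_s: 34.8
tcp_pos: [0.5503, 0.2755, 0.0564]
ee_rot: [[-0.968, 0.23, 0.104], [0.231, 0.973, 0.004], [-0.1, 0.028, -0.995]]
wrist_force: [-5.0, 1.8, 0.7]
gripper_width: 0.502
[0.55034979 0.27553876 0.05644919] [-4.95257382  1.76241818  0.67820379] [0.59216859 1.3828774  0.04618185]
```

View pics/w27.png

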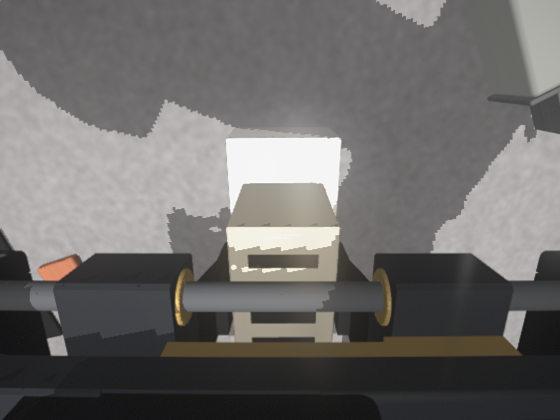

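```bash
python3 -m inch '[{"fingers":4.41,"delta_pos":[0,0,0],"spin":0},{"fingers":4.43,"delta_pos":[0,0,0],"spin":0},{"fingers":4.5,"delta_pos":[0,0,0],"spin":0},{"fingers":4.8,"delta_pos":[0,0,0],"spin":0},{"fingers":5.5,"delta_pos":[0,0,0],"spin":0},{"fingers":6.3,"delta_pos":[0,0,0],"spin":0},{"fingers":7,"delta_pos":[0,0,0],"spin":0},{"fingers":7,"delta_pos":[0,0,-2],"spin":0},{"fingers":7,"delta_pos":[0,0,-5],"spin":0},{"fingers":7,"delta_pos":[-2,0,-10],"spin":0},{"fingers":7,"delta_pos":[-6,0,-13],"spin":0},{"fingers":7,"delta_pos":[-8,0,-13],"spin":0},{"fingers":7,"delta_pos":[-8,0,-13],"spin":0}]'; python3 - <<'E'
from h import *
s=sense();print(s["tcp_pos"],s['wrist_force'])
np.save("w28cal.npy",get_calibration("wrist"),allow_pickle=True)
w=capture("wrist")[:,:,::-1];cv2.imwrite("pics/w28.png",w);cv2.imwrite("pics/w28c.png",cv2.resize(w[40:240,200:360],None,fx=3,fy=3,interpolation=cv2.INTER_CUBIC))
i=capture("scene")[180:270,330:430,::-1];cv2.imwrite("pics/s28.png",cv2.resize(i,None,fx=6,fy=6,interpolation=cv2.INTER_CUBIC))
E
```

```text
time_s: 36.15
tcp_pos: [0.6175, 0.2565, 0.1966]
ee_rot: [[-0.967, 0.232, 0.109], [0.234, 0.972, 0.007], [-0.105, 0.033, -0.994]]
wrist_force: [-1.0, 0.1, -0.7]
gripper_width: 0.801
[0.61746178 0.25647449 0.19657264] [-0.97126147  0.08834887 -0.68114572]
```

View pics/w28.png

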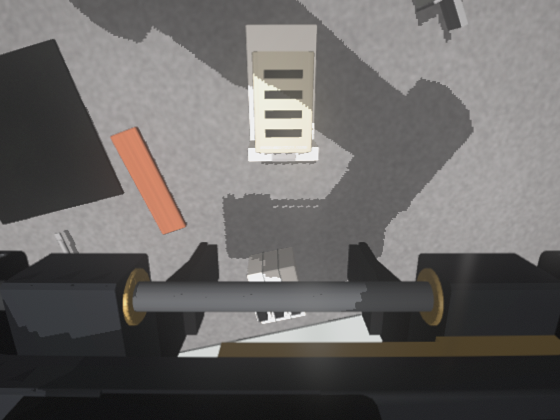

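View pics/s28.png

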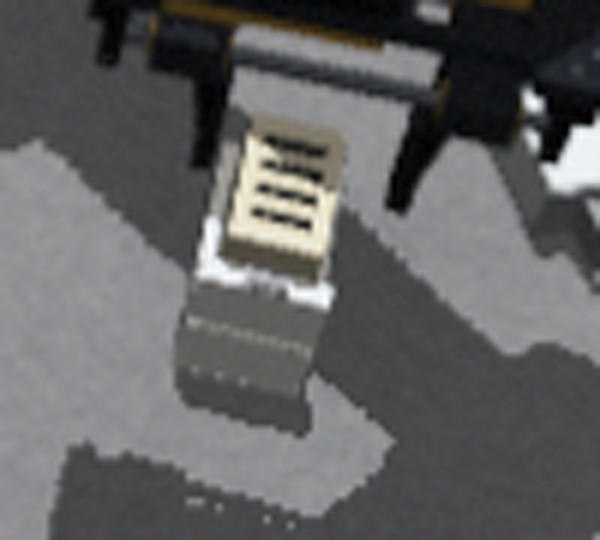

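View pics/w28c.png

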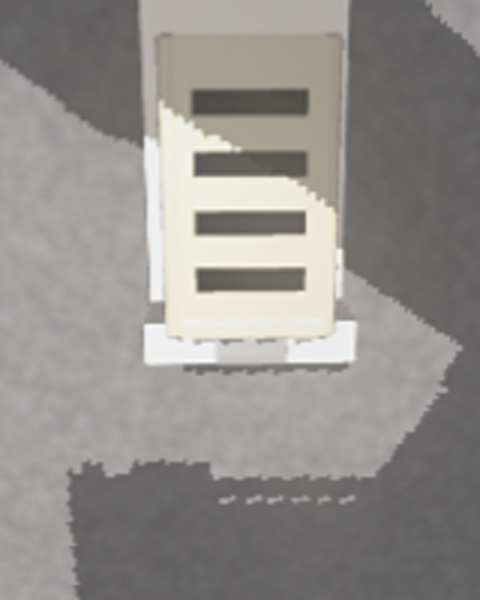

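```bash
python3 - <<'E'
from h import *
cal=np.load("w28cal.npy",allow_pickle=True).item()
p=lambda cx,cy,z:at_z(cal,(200+cx/3-.33,40+cy/3-.33),z)[:2]
P=np.array([p(157,34,.096),p(343,34,.096),p(335,338,.096),p(168,338,.096)])
for i in range(4):
    d=P[(i+1)%4]-P[i];print(np.hypot(*d).round(4),np.degrees(np.arctan2(d[1],d[0])).round(2))
C=P.mean(0)
b=np.array([p(144,363,.076),p(355,363,.076)]);f=np.array([p(144,324,.076),p(355,321.5,.076)])
for a in(f,b): d=a[1]-a[0];print("stop",a.mean(0).round(4),np.hypot(*d).round(4),np.degrees(np.arctan2(d[1],d[0])).round(2)-90)
e=np.array([np.cos(np.radians(-13.5)),np.sin(np.radians(-13.5))]);n=np.array([-e[1],e[0]])
S=f.mean(0);print("center",C,"chute face to stop face",(S-C)@e*1000-36,"lat",(C-S)@n*1000, "home vs earlier",(np.array([.583,.2673])-C)@e*1000-36)
B=b.mean(0)-.012*e;print("from back edge",(B-C)@e*1000-36)
E
```

```text
0.0433 76.64
0.0718 -13.14
0.0433 -103.86
0.0714 166.85
stop [0.5829 0.2673] 0.0587 -13.150000000000006
stop [0.594  0.2646] 0.0596 -13.909999999999997
center [0.5478738  0.27530896] chute face to stop face -0.07218929350396053 lat -0.35892941808767925 home vs earlier 0.025318849256009912
from back edge -0.6465522231753553
```

```bash
python3 -c "
from station import finish_job,sense
print(sense()['time_s']);print(finish_job())"
```

```text
36.25
the job is handed in; nothing more can be done
None
```

The chute is mouth down on the pole unit's deck against the stop, released, with the gripper clear. I handed it in at 36.3 s of the 64 s.

**How it was turned:** The move command cannot lean the tool on purpose, so I did not use the two 45° leaning grasps. I tipped the chute over its own lower edge on the mat with a light grip (fingers set to 43.9 mm), letting it pivot between the pads. It stood on one end on the mat and I let go. I took it again and tipped it mouth down on the mat. There I let go once more, because the grip had slipped up near the top of the chute, and regripped it at mid-length. I then carried it to the deck, set it down about 15 mm short of the stop and slid it home at 5 mm/s until the force rose.

**Last checks:**

| Check | Result |
|---|---|
| Gap to stop face (wrist picture) | about 0 mm; estimates between -0.65 and +0.03 mm, roughly 0.5 mm uncertainty |
| Sideways offset | about 0.4 mm, so no overhang |
| Squareness | chute at -13.1° to -13.9°, stop at -13.2° to -13.9° |
| Peak wrist force while set on the deck | about 19 N up (22 N with drag); roughly 21 N on the chute after adding its weight |
| Force at the stop | about 10 N, eased to 5 N before letting go |

**What I could not confirm:**
- In the second half of the second tip the chute rotated ahead of the fingers and slipped in them as it came down on the mat. I read 3 N afterwards, but not the force at the moment it landed.
- I touched the deck about 2 mm higher than I had worked out, so that contact was firmer than planned, though under the 40 N limit.
- I took no final picture of every bystander. I touched none of them knowingly.

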